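Load a fresh roll into the sample-label printer

TASK

Pull the label printer's front door down until it is fully open, then set the fresh label roll (the broad, low one, not the tall roll or the bare core) on the spindle inside so that it lies flat on the compartment floor, and let go of it. Then push the door back up until it is fully shut. Leave the other rolls, the glassware, the jar and the tins standing where they are.

Things in the scene. Friction and masses are not known exactly. Their poses are not given: they have to be found in the camera images.
- label_roll: the fresh label roll: a broad, low roll of white labels, 60 mm outside diameter, 30 mm tall, lying flat with its bore upright; the bore, lined with cardboard, is 25 mm across and goes right through. Origin at the centre of its underside, z up along the bore
- printer: label printer, fixed, cream: 246 mm wide, 170 deep, 205 tall, clear roof, sloping front. Origin on the bench below the middle of the hinge line; front to its -x, y along the hinge, z up. Compartment floor 50 mm above the bench, 230 wide between walls; roof underside at 195, its front edge 43 mm behind the hinge line, so it covers the spindle; a black block fills the back from x = 117 mm
- spindle (a point): foot of the upright steel spindle, on the compartment floor, in the middle of the width and 48 mm behind the hinge line; the spindle is 19 mm in diameter and 24 mm tall with a tapered top. Axes as the printer's
- hinge (a point): middle of the door's hinge line, 45 mm above the bench at the foot of the printer's sloping front. Axes as the printer's
- door (a joint): angle of the bottom-hinged front door: 0 shut (panel leaning back 0.21 rad from upright), grows as its top swings out and down towards the printer's -x, 1.35 at the stop (panel leaning out 1.14 rad from upright). Panel 236 mm wide, 161 mm long from the hinge, 8 mm thick; the hinge is stiff: the door stays where it is left
- handle (a point): middle of the door's handle: a round steel bar, 10 mm thick, 140 mm long, parallel to the hinge, on two thin arms beyond the door's upper edge. It moves with the door: 190 mm from the hinge along the panel and 35 mm out in front of the panel's plane; about 30 mm free between bar and panel edge
- tall_roll: a taller roll of white labels, 60 mm across and 60 mm tall, for another machine; origin at the centre of its underside
- spent_core: a bare brown cardboard core without labels, 38 mm across and 30 mm tall; origin at the centre of its underside
- flask: a conical glass flask, 82 mm across the foot and 130 mm tall; origin at the centre of its underside
- tin_a: a small closed metal sample tin, 56 mm across, 50 mm tall; origin at the centre of its underside
- tin_b: a larger closed metal sample tin, 70 mm across, 65 mm tall; origin at the centre of its underside
- jar: a brown glass jar with a black cap, 64 mm across, 100 mm tall; origin at the centre of its underside
- beaker: a glass beaker, 72 mm across, 90 mm tall; origin at the centre of its underside
Things that resemble listed ones, but are neither listed nor needed, are in the scene too. Leave any blue or red look-alike of the label_roll alone.

How it is judged (in metres and radians):
On the way, in this order (a step that is already met when the one before it is completed fails the run):
1. the door is pulled down fully open (past 1.2 rad) (value of joint door above 1.2 rad), for 0.2 s.
2. with the door open, the label roll lies flat on the compartment floor over the spindle, let go of (horizontal distance between label_roll and spindle below 0.006 m and z of label_roll in the frame of spindle between -0.005 and 0.005 m and angle between label_roll's own z axis and vertical below 0.1 rad and contact force between the fingers and label_roll below 0.05 N and value of joint door above 1 rad), for 0.2 s.
At the end, for the whole second after the job is handed in: The label roll is on the spindle (its axis within 6 mm of the spindle's), flat on the compartment floor (underside within 5 mm of it, tilted under 0.1 rad), released and at rest, and the door is shut (within 0.05 rad) (horizontal distance between label_roll and spindle below 0.006 m and z of label_roll in the frame of spindle between -0.005 and 0.005 m and angle between label_roll's own z axis and vertical below 0.1 rad and contact force between the fingers and label_roll below 0.05 N and linear speed of label_roll below 0.02 m/s and value of joint door below 0.05 rad); the robot touches nothing.
It fails at once if one of the other things (tall roll, bare core, flask, tins, jar, beaker) is moved by more than 30 mm or tipped over (distance of any of tall_roll, spent_core, flask, tin_a, tin_b, jar, beaker from where it was at the start of the episode above 0.03 m or angle between any of tall_roll, spent_core, flask, tin_a, tin_b, jar, beaker's own z axis and vertical above 0.5 rad).
It also fails if it takes over 72 s, if anything falls off the work surface, if the arm or the gripper's body presses on something with over 40 N, if the wrist force passes 120 N, or if a joint passes its speed limit or range.

ROBOT

A 6-joint arm with a two-finger parallel gripper is mounted at the origin on the work surface. World frame = base frame: x ahead of the robot, y to its left, z up, the work surface at z = 0. Lengths are in mm, angles in degrees, forces in N, time in s.
With the tool pointing down it reaches from about 425 to 925 mm from the base axis. Payload 12.5 kg.
Tool frame: the origin (TCP) lies at the very end of the fingers, on their centre line; the grasp point (between the pads) lies 19 mm behind it (robot.tcp_to_grasp is the x of the grasp point in the tool frame, in mm); x points along the fingers, y is the direction in which the jaws open and shut, and the axes are right-handed (so a half turn about x gives the same grasp; the last joint's range is limited). The gripper opens to 85 mm and grips with 20 to 120 N. Pads are 22 mm wide; open, the fingers measure 114 mm over their backs; the gripper's body (76 mm by 85 mm) begins 54 mm behind the grasp point. The pads swing forward as they close: fully open they stand 13 mm farther back than shut.
Start: joints at [70.382, 28.126, 89.318, -0, 62.55, -6.05], TCP at [146.602, 607.581, 210.127] pointing down, gripper open.
Joint ranges: [-177.58, 177.58], [-47.91, 125.51], [2.72, 160], [-65.01, 245.01], [3.68, 167.84], [-153.87, 153.87]. Speed limits (degrees/s): [127.2, 127.2, 159.86, 180, 180, 180].

INTERFACE

Orientations are given as a 3x3 rotation matrix whose columns are the frame's x, y, z axes.
In Python, from plant import robot gives the robot as it stands.
- The arm moves only by the tool apply_moves, never from a script. Its argument "plan" is a list of rows, each a list of 2 entries, a list of its own where there are three numbers: the shift along the tool's x, y, z in mm, then the turn about the tool's x in rad. A call has exactly 8 rows; each row is the pose to reach, as a shift and turn from the pose measured when the call began, along the tool's axes at that moment; what a row does not reach only later rows make up. A row lasts 1/10 s, in which the tool goes at most 50 mm and 8.59 degrees, less where a joint would pass 70% of its speed; a pose out of reach is approached as far as the arm can. A call with a gripper value outside its range is refused whole. "grip" is the closure, from 0 (fully open) to 1 (shut), set as the call begins (left out, the last holds). The fingers move at their own pace and stop on an object; "squeeze" is the grip in N (left out, the last holds). Time passes only in rows, so rows that repeat a pose let the fingers close, or fill a call up. It gives the time, the measured TCP pose, the force and the opening at its end, in the units of the state.
- robot.observe(): the state, without advancing time (a new reading comes with each control period).
- robot.grab_frame(name): name is "side" or "top" or "wrist"; returns the picture (480x640x3 uint8, red, green, blue); there is no depth.
- robot.get_calibration(name): a dict with "mtx" (3x3 intrinsics, pixels), "extrinsics" (4x4, takes a point from world to camera coordinates); the wrist camera has in their place "T_tool_cam" (4x4, takes a point from camera to tool coordinates, whose origin is the TCP and whose axes are the tool frame's). Camera axes: x right, y down, z forward; pixel columns grow to the right and rows downward; lengths in mm; the calibration is good to about 2 mm. The wrist camera is an equidistant fisheye: a pixel r from the principal point sees the ray r / f radians off the axis. A picture is of the moment at which its call begins: read the wrist's pose just before it. get_calibration takes no time and is no camera call.
- robot.close_job(): hands the job in, once; it reports no verdict.
The state is a dict: "time_s": time; "joints": joint angles; "qd": joint speeds; "joint_efforts": joint torques, N m; "tool_pos": TCP position; "ee_rot": TCP orientation; "contact_force": force on the tool from outside, world axes, zero at the start; "torque": the same for the moment, N m; "opening": opening from 0.0 (shut) to 1.0 (fully open).
Only numpy, scipy, OpenCV 4.12 (cv2) and the standard library are available. Lean on these libraries where they do the work, as an engineer would, in place of code of your own. Each camera call takes 0.05 s, during which the arm holds its last target. There are 200 camera calls.

## Working session

There is one attempt and no reset: what is moved stays moved. The work goes in short steps, Python scripts to look and compute and a tool call to move; the robot and the scene stay as the last step left them, time stands still between calls to the robot, and variables do not carry over. Pictures are saved under pics/ and viewed, about 8 in all and at most 12, crops included, and the job is handed in when it is done.

Besides the shell and the picture viewer there is one more tool, called after "Call:" in YAML: its name, and indented under it one key for each argument. apply_moves: Moves the arm, as the interface text tells. Its arguments: {"type":"object","properties":{"plan":{"type":"array"},"grip":{"type":"number"},"squeeze":{"type":"number"}},"required":["plan"]}

```bash
ls; mkdir -p pics; python3 - <<'E'
from plant import robot
import cv2,json,numpy as np
np.set_printoptions(precision=3,suppress=True)
s=robot.observe();print(s)
for n in("side","top","wrist"):
    f=robot.grab_frame(n);cv2.imwrite(f"pics/{n}0.png",f[:,:,::-1]);c=robot.get_calibration(n);print(n,c)
print(robot.tcp_to_grasp)
E
```

```text
pics
{'time_s': 0.0, 'joints': array([70.381, 28.163, 89.351, -0.002, 62.549, -6.05 ]), 'qd': array([-0.057,  0.086, -0.012,  0.014, -0.031,  0.021]), 'joint_efforts': array([  0.001, -61.846, -26.159,  -0.   ,   0.004,   0.   ]), 'tool_pos': array([146.525, 607.32 , 209.539]), 'ee_rot': array([[-0.   ,  0.235,  0.972],
       [-0.001,  0.972, -0.235],
       [-1.   , -0.001, -0.   ]]), 'contact_force': array([-1.168, -0.188, -1.391]), 'torque': array([ 0.027, -0.008, -0.076]), 'opening': 1.0030859177327986}
side {'mtx': array([[458.918,   0.   , 317.994],
       [  0.   , 458.918, 244.516],
       [  0.   ,   0.   ,   1.   ]]), 'extrinsics': array([[   0.891,   -0.453,   -0.017, -488.671],
       [  -0.242,   -0.443,   -0.863,  289.852],
       [   0.384,    0.773,   -0.505,  848.916],
       [   0.   ,    0.   ,    0.   ,    1.   ]])}
top {'mtx': array([[543.391,   0.   , 324.029],
       [  0.   , 543.391, 228.639],
       [  0.   ,   0.   ,   1.   ]]), 'extrinsics': array([[  -0.019,   -1.   ,   -0.009,   27.576],
       [  -0.994,    0.02 ,   -0.109,  567.572],
       [   0.109,    0.007,   -0.994, 1574.842],
       [   0.   ,    0.   ,    0.   ,    1.   ]])}
wrist {'mtx': array([[371.648,   0.   , 318.921],
       [  0.   , 371.648, 240.306],
       [  0.   ,   0.   ,   1.   ]]), 'T_tool_cam': array([[   0.001,   -0.304,    0.953, -164.261],
       [   1.   ,    0.   ,   -0.001,    0.676],
       [   0.   ,    0.953,    0.304,  -78.036],
       [   0.   ,    0.   ,    0.   ,    1.   ]])}
-18.700000000000003
```

View pics/side0.png

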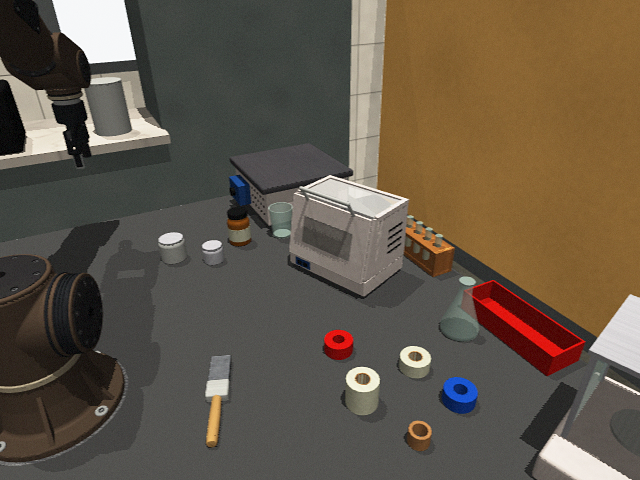

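View pics/top0.png

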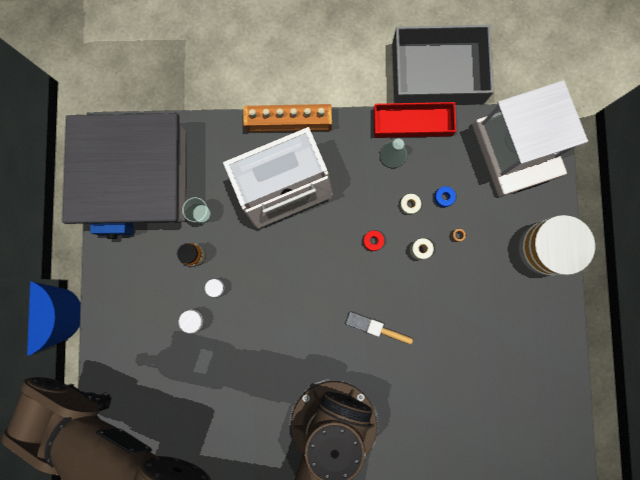

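The side view shows the printer at (350,230). In the top view the candidates are: white low roll (410,204), tall white roll (422,249), red look-alike (374,240), blue look-alike (445,196) and brown core (459,235). My choice is the low white one at (410,204), side view (415,362). One close crop will check it and show the printer's features.

```bash
python3 - <<'E'
import cv2,numpy as np
t=cv2.imread('pics/top0.png');s=cv2.imread('pics/side0.png')
a=cv2.resize(t[120:235,215:340],None,fx=3.2,fy=3.2,interpolation=cv2.INTER_CUBIC)
b=cv2.resize(s[170:300,280:415],None,fx=2.96,fy=2.83,interpolation=cv2.INTER_CUBIC)
c=cv2.resize(t[180:260,390:470],(220,220),interpolation=cv2.INTER_CUBIC)
d=cv2.resize(s[340:420,340:480],(385,220),interpolation=cv2.INTER_CUBIC)
o=np.zeros((600,800,3),np.uint8)
o[:368,:400]=a;o[:368,400:400+b.shape[1]]=b[:368];o[375:595,:220]=c;o[375:595,300:685]=d
cv2.imwrite('pics/crop1.png',o);print(a.shape,b.shape)
E
```

```text
(368, 400, 3) (368, 400, 3)
```

View pics/crop1.png

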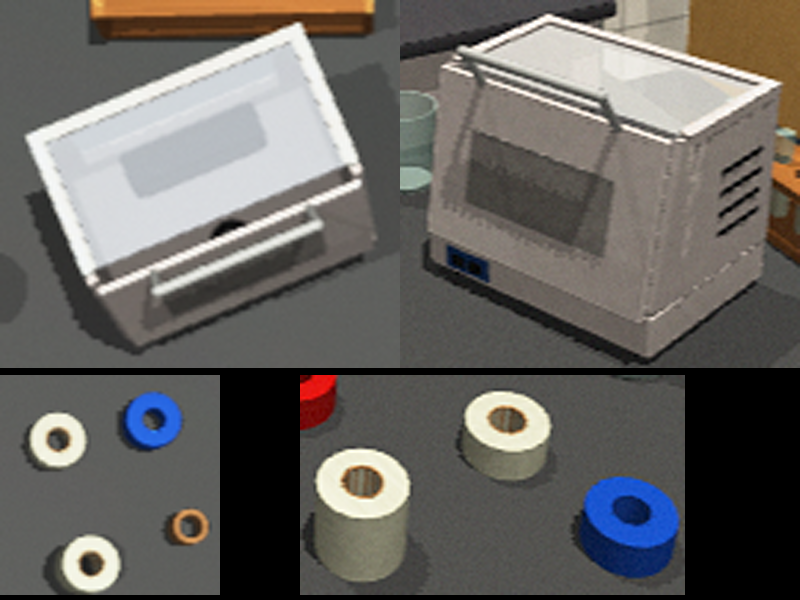

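The crop confirms the choice: a broad, low white roll with a cardboard-lined bore, well apart from the tall roll, the blue one and the core. In the top crop the handle bar ends are at about (153,288) and (320,225). In the side crop they are at (460,52) and (607,97).

```bash
cat > h.py <<'E'
import numpy as np,cv2
from scipy.optimize import least_squares
np.set_printoptions(precision=2,suppress=True)
from plant import robot
CAL={n:robot.get_calibration(n) for n in("side","top","wrist")}
def proj(n,P):
    c=CAL[n];P=np.atleast_2d(P);q=P@c['extrinsics'][:3,:3].T+c['extrinsics'][:3,3]
    q=q@c['mtx'].T;return q[:,:2]/q[:,2:]
def projw(P,pos,R):
    c=CAL['wrist'];T=np.eye(4);T[:3,:3]=R;T[:3,3]=pos;M=np.linalg.inv(T@c['T_tool_cam'])
    q=np.atleast_2d(P)@M[:3,:3].T+M[:3,3]
    return cv2.fisheye.distortPoints(q[:,None,:2]/q[:,None,2:],c['mtx'],np.zeros(4))[:,0]
def pw(p,P):
    P=np.atleast_2d(P);c,s=np.cos(p[2]),np.sin(p[2]);R=np.array([[c,-s,0],[s,c,0],[0,0,1]]);return P@R.T+[p[0],p[1],0]
def unproj(n,uv,z):
    return least_squares(lambda v:(proj(n,[v[0],v[1],z])-uv).ravel(),[500,0]).x
E
python3 - <<'E'
from h import *
T=lambda u,v:(u/3.2+215,v/3.2+120); S=lambda u,v:((u-400)/2.96+280,v/2.83+170)
H=lambda y:[5.4,y,238.1]
obs=[('top',H(70),T(153,288)),('top',H(-70),T(320,225)),('side',H(70),S(460,52)),('side',H(-70),S(607,97)),
('top',['b',123,205],T(27,137)),('top',['b',-123,205],T(300,25)),('side',['b',-123,205],S(781,84)),('side',['b',123,205],S(548,16)),
('side',['f',-123,0],S(645,357))]
def f(p,full=0):
    r=[]
    for n,P,uv in obs:
        P=[p[3] if P[0]=='b' else p[4] if P[0]=='f' else P[0],P[1],P[2]]
        r.append(proj(n,pw(p,P))[0]-uv)
    return np.array(r) if full else np.ravel(r)
s=least_squares(f,[650,150,-.4,165,0],loss='soft_l1');print(s.x);print(f(s.x,1))
p=s.x
for nm,P in dict(spindle=[48,0,50],handle=[5.4,0,238.1],hinge=[0,0,45]).items():print(nm,pw(p,P))
np.save('printer.npy',p)
# roll: white blob in both views, match projected outline centroid
im={n:cv2.imread(f'pics/{n}0.png') for n in('top','side')}
def blob(n,c):
    w=(im[n].min(2)>95).astype(np.uint8);k,l,st,ce=cv2.connectedComponentsWithStats(w);i=l[c[1],c[0]];print(n,st[i]);return st[i]
a=np.linspace(0,6.28,60);ring=np.c_[30*np.cos(a),30*np.sin(a)]
def box(n,v,h):
    q=np.vstack([proj(n,np.c_[ring+v,np.full(60,z)]) for z in(0,h)]);return np.r_[q.min(0),q.max(0)]
for nm,h,ct,cs in(('roll',30,(402,204),(405,362)),('tall',60,(415,252),(352,395))):
    B={}
    for n,c in(('top',ct),('side',cs)):
        x=blob(n,c);B[n]=np.r_[x[0],x[1],x[0]+x[2],x[1]+x[3]]-.5
    for ns in(('top',),('side',),('top','side')):
        r=least_squares(lambda v:np.concatenate([box(n,v,h)-B[n] for n in ns]),[500,-150],loss='soft_l1');print(nm,ns,r.x,r.fun)
for nm,uv,z in(('flask',(392,157),0),('red',(374,240),30),('blue',(446,197),30),('core',(459,235),30),('beaker',(196,212),50),('jar',(190,254),100)):print(nm,unproj('top',uv,z))
E
```

```text
[615.72 102.67   0.37 172.94   6.53]
[[ 1.03  0.64]
 [-1.1  -0.23]
 [ 1.15 -0.71]
 [-2.14 -0.52]
 [ 0.21 -0.15]
 [-0.04  0.27]
 [-0.35 -0.45]
 [ 0.08 -0.66]
 [ 1.14  3.88]]
spindle [[660.39 120.24  50.  ]]
handle [[620.74 104.65 238.1 ]]
hinge [[615.72 102.67  45.  ]]
top [401 193  21  21 295]
side [399 346  33  32 595]
roll ('top',) [ 641.67 -244.87] [-0.27 -0.18  0.27  0.18]
roll ('side',) [ 639.46 -240.53] [ 0.26 -0.73 -0.25  0.64]
roll ('top', 'side') [ 639.82 -241.94] [-1.22  0.45 -0.69  0.8   0.83 -0.36  0.37  1.07]
top [412 238  22  22 313]
side [     0      0    640    480 271809]
tall ('top',) [ 503.15 -270.96] [-0.99  0.08  0.92 -0.08]
tall ('side',) [ 777.96 -543.06] [581.64 419.83  -2.4   -1.14]
tall ('top', 'side') [ 503.04 -272.11] [  -0.6     0.11    1.32   -0.05  347.72  368.11 -257.26  -61.86]
flask [ 787.36 -194.73]
red [ 531.53 -130.  ]
blue [ 655.5  -347.31]
core [ 541.43 -380.65]
beaker [622.5  391.59]
jar [495.95 395.44]
```

```bash
cat >> h.py <<'E'
def to(P,yaw,s=None):
    "shift in tool axes and turn about tool x to bring TCP to world P with tool y at yaw (deg)"
    s=s or robot.observe();R=s['ee_rot'];cy=np.degrees(np.arctan2(R[1,1],R[0,1]))
    return np.round(R.T@(np.array(P)-s['tool_pos']),1),np.round(np.radians((cy-yaw+180)%360-180),3)
def arc(p,th,r=193.2,dz=-19):
    "TCP for the bar held at door angle th"
    a=th-0.028;return pw(p,[-r*np.sin(a),0,45+r*np.cos(a)+dz])[0]
E
python3 - <<'E'
from h import *
p=np.load('printer.npy');yx=np.degrees(p[2]);print(yx)
a=arc(p,0);a[2]=320;print(a,to(a,yx))
E
```

```text
21.46679024024834
[620.75 104.65 320.  ] (array([-110.1, -377.6,  578.9]), np.float64(0.959))
```

Call:
apply_moves:
  plan:
    - [[-110,-189,290],0.5]
    - [[-110,-189,290],0.5]
    - [[-110,-189,290],0.5]
    - [[-110,-189,290],0.5]
    - [[-110,-378,579],0.96]
    - [[-110,-378,579],0.96]
    - [[-110,-378,579],0.96]
    - [[-110,-378,579],0.96]
  grip: 0.55

```text
time_s: 0.95
tool_pos: [414.8, 322.2, 290.4]
ee_rot: [[-0.0, 0.933, 0.36], [-0.001, 0.36, -0.933], [-1.0, -0.001, 0.001]]
contact_force: [0.5, 0.3, 0.3]
opening: 0.451
```

```bash
python3 - <<'E'
from h import *
p=np.load('printer.npy');yx=np.degrees(p[2])
s=robot.observe();print(s['tool_pos'],s['opening'],s['joints'],s['time_s'])
a=arc(p,0);a[2]=320;print(to(a,yx))
E
```

```text
[414.84 322.22 290.39] 0.4513826535063498 [30.65 15.53 96.68 -0.03 67.82  9.53] 0.95
(array([-29.5, 113.6, 277.2]), np.float64(-0.006))
```

Call:
apply_moves:
  plan:
    - [[-30,114,277],0]
    - [[-30,114,277],0]
    - [[-30,114,277],0]
    - [[-30,114,277],0]
    - [[-30,114,277],0]
    - [[-30,114,277],0]
    - [[-30,114,277],0]
    - [[-30,114,277],0]

```text
time_s: 1.75
tool_pos: [621.3, 104.0, 319.7]
ee_rot: [[-0.002, 0.934, 0.358], [-0.001, 0.358, -0.934], [-1.0, -0.002, 0.0]]
contact_force: [-0.4, 1.1, -0.3]
opening: 0.45
```

```bash
python3 - <<'E'
from h import *
p=np.load('printer.npy')
s=robot.observe();print(s['tool_pos'],s['joints'])
f=robot.grab_frame('wrist')[:,:,::-1].copy();cv2.imwrite('pics/w1.png',f)
H=[[5.4,y,238.1] for y in(-70,0,70)]
for i,q in enumerate(projw(pw(p,H+[[43,y,205] for y in(-115,115)]),s['tool_pos'],s['ee_rot'])):print(q);cv2.circle(f,tuple(int(v) for v in q),3,(0,0,255),1)
cv2.imwrite('pics/w1a.png',f)
E
```

```text
[621.3  103.97 319.68] [  3.51  23.84  79.58  -0.03  76.67 -17.49]
[319.34 326.2 ]
[318.57 238.94]
[317.67 136.82]
[361.46 349.12]
[368.5   76.29]
```

View pics/w1a.png

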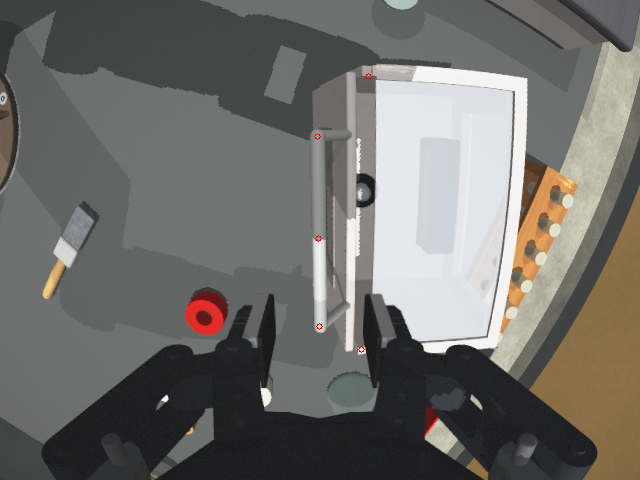

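The bar runs from (318,136) to (320,326), and the predicted points lie on it to within 1–2 px. Next I lower and grip it.

Call:
apply_moves:
  plan:
    - [[50,0,0],0]
    - [[80,0,0],0]
    - [[100,0,0],0]
    - [[100,0,0],0]
    - [[100,0,0],0]
    - [[100,0,0],0]
    - [[100,0,0],0]
    - [[100,0,0],0]

```text
time_s: 2.6
tool_pos: [620.7, 105.1, 220.9]
ee_rot: [[-0.0, 0.933, 0.36], [-0.0, 0.36, -0.933], [-1.0, -0.0, 0.0]]
contact_force: [-0.7, 0.4, -1.1]
opening: 0.448
```

Call:
apply_moves:
  plan:
    - [[0,0,0],0]
    - [[0,0,0],0]
    - [[0,0,0],0]
    - [[0,0,0],0]
    - [[0,0,0],0]
    - [[0,0,0],0]
    - [[0,0,0],0]
    - [[0,0,0],0]
  grip: 1
  squeeze: 60

```text
time_s: 3.4
tool_pos: [621.1, 105.1, 221.9]
ee_rot: [[0.002, 0.933, 0.36], [-0.0, 0.36, -0.933], [-1.0, 0.002, 0.001]]
contact_force: [-0.5, -0.6, 7.2]
opening: -0.0
```

```bash
python3 - <<'E'
from h import *
p=np.load('printer.npy');yx=np.degrees(p[2])
s=robot.observe();print(s['tool_pos'],s['opening'],s['contact_force'],arc(p,0))
for t in np.arange(.05,1.41,.05):print(round(t,2),to(arc(p,t),yx,s)[0])
E
```

```text
[621.13 105.07 221.93] -0.00036728597595602456 [-0.49 -0.61  7.18] [620.75 104.65 219.12]
0.05 [  2.8 -10.2   0.3]
0.1 [  3.2 -19.8   0.4]
0.15 [  4.1 -29.4   0.4]
0.2 [  5.5 -39.    0.5]
0.25 [  7.4 -48.5   0.6]
0.3 [  9.7 -57.8   0.6]
0.35 [ 12.6 -67.1   0.7]
0.4 [ 15.8 -76.2   0.7]
0.45 [ 19.5 -85.1   0.8]
0.5 [ 23.7 -93.8   0.8]
0.55 [  28.3 -102.3    0.9]
0.6 [  33.3 -110.5    0.9]
0.65 [  38.7 -118.5    1. ]
0.7 [  44.5 -126.3    1. ]
0.75 [  50.7 -133.7    1.1]
0.8 [  57.3 -140.8    1.1]
0.85 [  64.2 -147.5    1.2]
0.9 [  71.4 -153.9    1.2]
0.95 [  78.9 -160.     1.2]
1.0 [  86.8 -165.6    1.3]
1.05 [  94.9 -170.9    1.3]
1.1 [ 103.2 -175.7    1.3]
1.15 [ 111.8 -180.2    1.3]
1.2 [ 120.6 -184.1    1.3]
1.25 [ 129.6 -187.7    1.4]
1.3 [ 138.7 -190.8    1.4]
1.35 [ 148.  -193.4    1.4]
1.4 [ 157.5 -195.6    1.4]
```

```bash
python3 - <<'E'
from h import *
a=cv2.resize(robot.grab_frame('wrist')[180:420,200:440,::-1],(400,400),interpolation=cv2.INTER_CUBIC)
b=cv2.resize(robot.grab_frame('side')[120:260,270:410,::-1],(400,400),interpolation=cv2.INTER_CUBIC)
cv2.imwrite('pics/w2.png',np.hstack([a,b]))
E
```

```text
(no output)
```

View pics/w2.png

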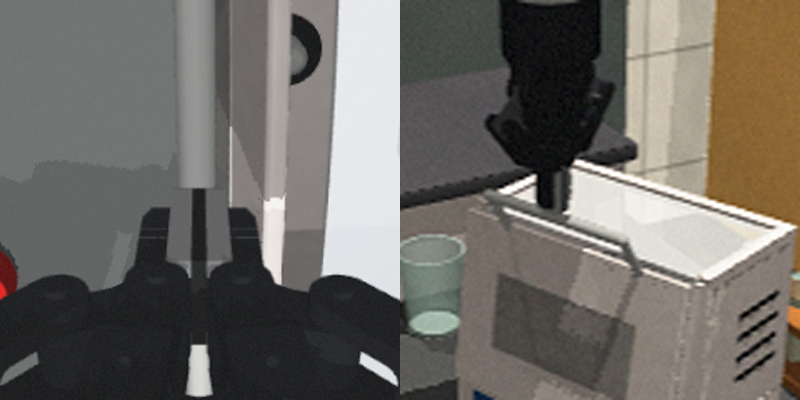

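```bash
python3 - <<'E'
from h import *
p=np.load('printer.npy');s=robot.observe();print(s)
P=np.array([s['tool_pos'],s['tool_pos']+[0,0,19],pw(p,[5.4,0,238.1])[0],pw(p,[5.4,70,238.1])[0],pw(p,[5.4,-70,238.1])[0]])
print((proj('side',P)-[270,120])*400/140+[400,0])
print((projw(P,s['tool_pos'],s['ee_rot'])-[200,180])*400/240)
E
```

```text
{'time_s': 3.5, 'joints': array([  3.61,  27.87,  87.83,  -0.03,  64.19, -17.47]), 'qd': array([ 0.  ,  0.01, -0.  ,  0.03, -0.03, -0.09]), 'joint_efforts': array([ -0.08, -57.79, -24.61,  -0.02,  -0.16,   0.  ]), 'tool_pos': array([621.1 , 105.07, 221.92]), 'ee_rot': array([[ 0.  ,  0.93,  0.36],
       [-0.  ,  0.36, -0.93],
       [-1.  ,  0.  ,  0.  ]]), 'contact_force': array([-0.59,  0.85,  6.32]), 'torque': array([0.01, 0.09, 0.01]), 'opening': 0.0010353996639638563}
[[553.81 233.56]
 [553.57 211.91]
 [553.45 215.43]
 [489.76 193.33]
 [622.26 239.3 ]]
[[197.48 184.93]
 [197.42 215.77]
 [195.61 211.67]
 [193.29 -54.35]
 [197.48 396.48]]
```

The bar at side-crop (485,193)–(632,243) is not hidden by the fingers, and the jaws read fully shut. So the fingertips look to be resting on top of the bar. I'll triangulate the bar from the three views.

```bash
python3 - <<'E'
from h import *
T=lambda u,v:(u/3.2+215,v/3.2+120); S=lambda u,v:((u-400)/2.96+280,v/2.83+170)
pos=[621.3,103.97,319.68];R=np.array([[-.002,.934,.358],[-.001,.358,-.934],[-1,-.002,0]])
for t,s_,w in((T(153,288),S(460,52),(317.5,135)),(T(320,225),S(607,97),(320,327))):
    fs=dict(top=lambda P:proj('top',P)[0]-t,side=lambda P:proj('side',P)[0]-s_,wrist=lambda P:projw(P,pos,R)[0]-w)
    for ks in(('top','side'),('top','wrist'),('side','wrist'),('top','side','wrist')):
        r=least_squares(lambda P:np.concatenate([fs[k](P) for k in ks]),[620,104,230]);print(ks,r.x,r.fun)
E
```

```text
('top', 'side') [595.51 173.5  235.04] [-0.26  0.69  0.67 -0.09]
('top', 'wrist') [594.57 171.22 251.14] [-0.14  0.15  0.02  0.04]
('side', 'wrist') [594.47 170.88 236.11] [ 0.73 -0.04 -0.14 -0.14]
('top', 'side', 'wrist') [594.61 170.99 236.61] [ 0.64  0.93  0.76 -0.26  0.11 -0.2 ]
('top', 'side') [647.76  35.7  237.83] [ 0.36 -0.78 -0.72  0.11]
('top', 'wrist') [647.71  36.84 234.34] [-0.04 -0.5  -0.14 -0.05]
('side', 'wrist') [647.78  37.63 236.09] [-1.17  0.5   0.31  0.32]
('top', 'side', 'wrist') [647.69  37.47 235.9 ] [-0.3  -0.6  -1.17  0.61  0.13  0.33]
```

Call:
apply_moves:
  plan:
    - [[-12,0,0],0]
    - [[-12,0,0],0]
    - [[-12,0,0],0]
    - [[-12,0,0],0]
    - [[0,0,0],0]
    - [[8,0,0],0]
    - [[14,0,0],0]
    - [[14,0,0],0]
  grip: 0.7

```text
time_s: 4.3
tool_pos: [620.7, 105.0, 206.4]
ee_rot: [[-0.0, 0.933, 0.36], [-0.0, 0.36, -0.933], [-1.0, -0.001, 0.0]]
contact_force: [0.2, 0.1, 0.4]
opening: 0.302
```

```bash
python3 - <<'E'
from h import *
a=cv2.resize(robot.grab_frame('wrist')[180:420,200:440,::-1],(400,400),interpolation=cv2.INTER_CUBIC)
b=cv2.resize(robot.grab_frame('side')[140:240,290:390,::-1],(400,400),interpolation=cv2.INTER_CUBIC)
cv2.imwrite('pics/w3.png',np.hstack([a,b]))
s=robot.observe();print(s['tool_pos'],(proj('side',s['tool_pos'])-[290,140])*4)
E
```

```text
[621.18 105.05 207.72] [[135.73 269.27]]
```

View pics/w3.png

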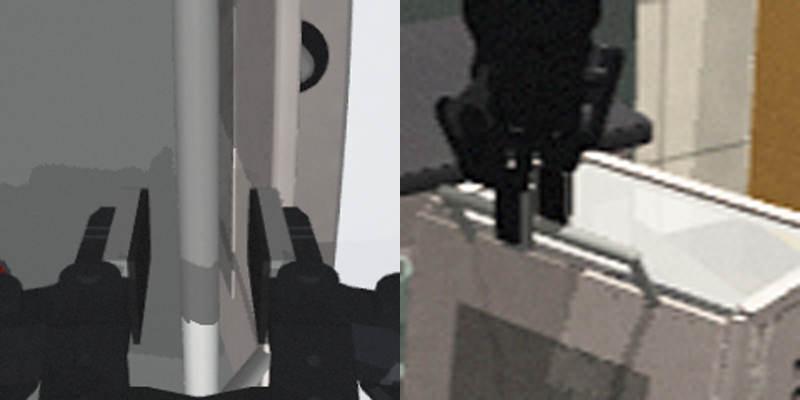

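The fingers now straddle the bar: in the side crop the front finger passes in front of it at (515,215). Closing now.

Call:
apply_moves:
  plan:
    - [[0,0,0],0]
    - [[0,0,0],0]
    - [[0,0,0],0]
    - [[0,0,0],0]
    - [[0,0,0],0]
    - [[0,0,0],0]
    - [[0,0,0],0]
    - [[0,0,0],0]
  grip: 1
  squeeze: 50

```text
time_s: 5.2
tool_pos: [621.3, 105.1, 208.1]
ee_rot: [[0.002, 0.933, 0.36], [-0.0, 0.36, -0.933], [-1.0, 0.002, 0.001]]
contact_force: [-0.6, 0.4, 5.9]
opening: 0.091
```

```bash
python3 - <<'E'
from h import *
p=np.load('printer.npy');yx=np.degrees(p[2])
s=robot.observe();print(s['tool_pos'],s['opening'],s['contact_force'],arc(p,0))
for t in (.05,.15,.3,.45,.6,.75,.9,1.05,1.2,1.35,1.4):print(round(t,2),to(arc(p,t)-arc(p,0)+s['tool_pos'],yx,s)[0])
E
```

```text
[621.34 105.1  208.11] 0.09054735302363325 [-0.6   0.44  5.9 ] [620.75 104.65 219.12]
0.05 [-0.  -9.7  0.1]
0.15 [  1.3 -28.9   0.2]
0.3 [  6.9 -57.3   0.4]
0.45 [ 16.7 -84.6   0.5]
0.6 [  30.5 -110.     0.7]
0.75 [  47.9 -133.2    0.8]
0.9 [  68.5 -153.5    0.9]
1.05 [  92.  -170.4    1. ]
1.2 [ 117.7 -183.7    1.1]
1.35 [ 145.2 -192.9    1.1]
1.4 [ 154.6 -195.1    1.1]
```

The opening is 0.09, about 8 mm, so the bar is held. Pull along the arc.

Call:
apply_moves:
  plan:
    - [[0,-10,0],0]
    - [[1,-29,0],0]
    - [[3,-43,0],0]
    - [[7,-57,0],0]
    - [[11,-71,0],0]
    - [[17,-85,0],0]
    - [[23,-98,0],0]
    - [[30,-110,0],0]

```text
time_s: 6.0
tool_pos: [519.9, 64.4, 176.9]
ee_rot: [[0.006, 0.933, 0.36], [-0.001, 0.36, -0.933], [-1.0, 0.006, 0.003]]
contact_force: [22.0, -3.4, -23.3]
opening: 0.089
```

```bash
python3 - <<'E'
from h import *
p=np.load('printer.npy');yx=np.degrees(p[2])
s=robot.observe();print(s['tool_pos'],s['opening'],s['contact_force'])
o=np.array([621.3,105.1,208.1])
for t in (.6,.7,.8,.9,1.,1.1,1.2,1.3,1.35,1.4):print(round(t,2),to(arc(p,t)-arc(p,0)+o,yx,s)[0])
E
```

```text
[519.9   64.43 176.86] 0.08900242869000968 [ 22.04  -3.43 -23.32]
0.6 [-0.6 -0.7 -0.7]
0.7 [ 10.6 -16.5  -0.7]
0.8 [ 23.3 -31.1  -0.6]
0.9 [ 37.4 -44.3  -0.6]
1.0 [ 52.7 -56.   -0.5]
1.1 [ 69.1 -66.2  -0.5]
1.2 [ 86.5 -74.7  -0.5]
1.3 [104.6 -81.4  -0.6]
1.35 [113.8 -84.   -0.6]
1.4 [123.3 -86.2  -0.6]
```

Call:
apply_moves:
  plan:
    - [[10,-16,0],0]
    - [[23,-31,0],0]
    - [[37,-44,0],0]
    - [[53,-56,0],0]
    - [[69,-66,0],0]
    - [[86,-75,0],0]
    - [[104,-81,0],0]
    - [[114,-84,0],0]

```text
time_s: 6.8
tool_pos: [448.7, 34.1, 64.1]
ee_rot: [[0.023, 0.933, 0.359], [-0.001, 0.359, -0.933], [-1.0, 0.021, 0.01]]
contact_force: [17.5, 9.1, 69.6]
opening: 0.088
```

```bash
python3 - <<'E'
from h import *
p=np.load('printer.npy');yx=np.degrees(p[2])
s=robot.observe();print(s['tool_pos'],s['opening'],s['contact_force'],s['joints'])
o=np.array([621.3,105.1,208.1])
for t in (1.2,1.3,1.35,1.4):print(round(t,2),to(arc(p,t)-arc(p,0)+o,yx,s)[0])
f=robot.grab_frame('wrist');cv2.imwrite('pics/w4.png',f[:,:,::-1])
cv2.imwrite('pics/s4.png',robot.grab_frame('side')[:,:,::-1])
H=pw(p,[[-193.2*np.sin(1.322),y,45+193.2*np.cos(1.322)] for y in(-70,70)]);print(proj('side',H))
E
```

```text
[448.67  34.14  64.12] 0.08820278778242419 [17.52  9.11 69.57] [ -4.08  27.4  122.51   0.02  28.77 -25.13]
1.2 [-25.8   3.7  -2.6]
1.3 [-7.8 -3.3 -2.8]
1.35 [ 1.4 -6.1 -2.8]
1.4 [10.8 -8.4 -2.9]
[[289.26 297.59]
 [245.23 273.4 ]]
```

Call:
apply_moves:
  plan:
    - [[0,0,0],0]
    - [[0,0,0],0]
    - [[0,0,0],0]
    - [[-40,0,0],0]
    - [[-90,0,0],0]
    - [[-140,0,0],0]
    - [[-180,0,0],0]
    - [[-200,0,0],0]
  grip: 0.6

```text
time_s: 7.7
tool_pos: [444.1, 34.3, 266.5]
ee_rot: [[0.025, 0.933, 0.359], [-0.002, 0.359, -0.933], [-1.0, 0.023, 0.011]]
contact_force: [-0.4, 0.7, 0.3]
opening: 0.402
```

```bash
python3 - <<'E'
from h import *
p=np.load('printer.npy')
s=robot.observe();print(s['tool_pos'],s['contact_force'],s['ee_rot'])
w=robot.grab_frame('wrist')[:,:,::-1].copy()
H=pw(p,[[-193.2*np.sin(1.322),y,45+193.2*np.cos(1.322)] for y in(-70,70)]+[[48,0,74],[48,0,50],[-146,118,112],[-146,-118,112],[0,-115,50],[0,115,50]])
for q in projw(H,s['tool_pos'],s['ee_rot']):cv2.circle(w,tuple(int(v) for v in q),3,(0,0,255),1)
b=robot.grab_frame('side')[:,:,::-1].copy();
for q in proj('side',H):cv2.circle(b,tuple(int(v) for v in q),2,(0,0,255),1)
b=cv2.resize(b[160:320,220:420],(500,400),interpolation=cv2.INTER_CUBIC)
cv2.imwrite('pics/w5.png',np.hstack([cv2.resize(w,(300,400))*0,b])) ; 
o=np.zeros((480,800,3),np.uint8);o[:,:400]=w[:,160:560];o[:320,400:]=cv2.resize(b,(400,320));cv2.imwrite('pics/w5.png',o)
cv2.imwrite('pics/w5full.png',w)
E
```

```text
[444.07  34.26 266.51] [-0.38  0.68  0.27] [[ 0.03  0.93  0.36]
 [-0.    0.36 -0.93]
 [-1.    0.02  0.01]]
```

View pics/w5.png

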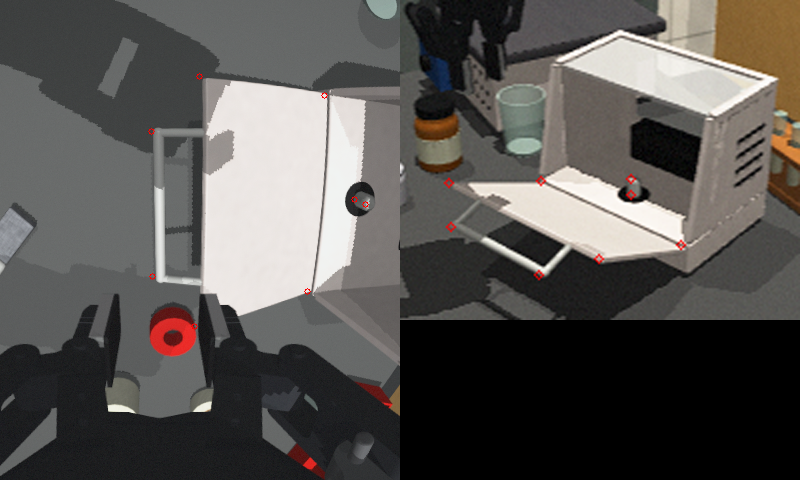

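The door is fully open: the predicted edge and handle points match both views, and the spindle is at crop (362,201), within about 3 mm of the model. Next, the label roll.

```bash
python3 - <<'E'
from h import *
p=np.load('printer.npy');yx=np.degrees(p[2])
print(to([625,-250,220],yx+90))
E
```

```text
(array([ 50.9,  65.4, 329.6]), np.float64(-1.578))
```

Call:
apply_moves:
  plan:
    - [[0,33,165],-0.3]
    - [[0,33,165],-0.3]
    - [[20,65,330],-1.2]
    - [[51,65,330],-1.2]
    - [[51,65,330],-1.2]
    - [[51,65,330],-1.2]
    - [[51,65,330],-1.2]
    - [[51,65,330],-1.2]
  grip: 0

```text
time_s: 8.6
tool_pos: [624.9, -254.5, 214.6]
ee_rot: [[0.021, 0.018, 1.0], [0.0, 1.0, -0.018], [-1.0, 0.001, 0.021]]
contact_force: [-1.2, 0.9, -0.6]
opening: 1.002
```

```bash
python3 - <<'E'
from h import *
p=np.load('printer.npy');yx=np.degrees(p[2])
s=robot.observe();print(s['tool_pos'],s['ee_rot'],s['joints'],to([625,-250,220],yx+90))
w=robot.grab_frame('wrist');cv2.imwrite('pics/w6.png',w[:,:,::-1])
# roll by bore/top ring: white blob centroid near predicted
m=(w.min(2)>150).astype(np.uint8);k,l,st,ce=cv2.connectedComponentsWithStats(m)
print(projw([[640,-243,30],[503,-271,60]],s['tool_pos'],s['ee_rot']))
for i in range(1,k):
    if 300<st[i,4]<20000:print(st[i],ce[i])
E
```

```text
[ 624.94 -254.53  214.63] [[ 0.02  0.02  1.  ]
 [ 0.    1.   -0.02]
 [-1.    0.    0.02]] [ -28.     31.62   82.2     0.63   65.13 -117.22] (array([-5.4,  4.5,  0.1]), np.float64(-0.393))
[[330.59 218.21]
 [295.85  71.03]]
[580  34  60  24 529] [609.83  44.94]
[ 266   37   71   68 2918] [301.09  70.51]
[  550    58    90   211 13071] [597.03 171.8 ]
[ 302  197   62   49 1784] [331.7  221.36]
[   0  248  112   78 4484] [ 51.05 287.23]
[623 357  17  83 556] [633.96 408.03]
[   0  393   36   87 1830] [ 12.08 441.02]
[370 397  33  23 502] [387.77 407.39]
```

```bash
python3 - <<'E'
from h import *
p=np.load('printer.npy');yx=np.degrees(p[2]);s=robot.observe()
w=cv2.imread('pics/w6.png');m=(w.min(2)>110).astype(np.uint8);k,l,st,ce=cv2.connectedComponentsWithStats(m)
i=l[221,310];x=st[i];print(x)
B=np.r_[x[0],x[1],x[0]+x[2],x[1]+x[3]]-.5
a=np.linspace(0,6.28,60);ring=np.c_[30*np.cos(a),30*np.sin(a)]
def box(v,zs):
    q=np.vstack([projw(np.c_[ring+v,np.full(60,z)],s['tool_pos'],s['ee_rot']) for z in zs]);return np.r_[q.min(0),q.max(0)]
for zs in((30,),(0,30)):
    r=least_squares(lambda v:box(v,zs)-B,[640,-243],loss='soft_l1');print(r.x,r.fun)
v=np.array([640.3,-243]);u=np.array([np.cos(p[2]),np.sin(p[2])])
g=v-21*u;print(to([*g,90],yx+90),g)
cv2.imwrite('pics/w6c.png',w[150:480,160:560])
E
```

```text
[ 302  187   62   60 2362]
[ 638.23 -238.79] [ 0.19  0.27 -0.2  -0.31]
[ 641.06 -238.78] [ 0.26 -2.39 -0.26  2.36]
(array([125.5,   1.7,  -6. ]), np.float64(-0.383)) [ 620.76 -250.69]
```

View pics/w6c.png

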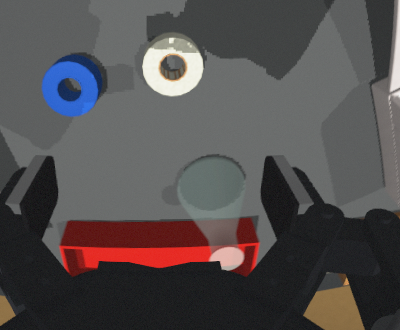

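The low roll is at crop (172,65), with blue at (72,85) well to its left and the flask ahead, both clear of the approach.

Call:
apply_moves:
  plan:
    - [[0,4,-6],-0.15]
    - [[30,4,-7],-0.3]
    - [[70,4,-7],-0.38]
    - [[110,4,-7],-0.38]
    - [[150,4,-7],-0.38]
    - [[155,4,-7],-0.38]
    - [[155,4,-7],-0.38]
    - [[155,4,-7],-0.38]
  grip: 0.12

```text
time_s: 9.45
tool_pos: [621.0, -248.4, 62.3]
ee_rot: [[0.023, -0.363, 0.932], [-0.0, 0.932, 0.363], [-1.0, -0.009, 0.021]]
contact_force: [1.1, -0.1, 0.2]
opening: 0.876
```

```bash
python3 - <<'E'
from h import *
p=np.load('printer.npy');yx=np.degrees(p[2])
s=robot.observe();print(s['tool_pos'],s['ee_rot'])
print(to([619.5,-247.7,0],yx+90),projw([[639,-240,30]],s['tool_pos'],s['ee_rot']))
w=robot.grab_frame('wrist')[:,:,::-1];cv2.imwrite('pics/w7.png',w[150:480,160:560])
E
```

```text
[ 621.   -248.45   62.26] [[ 0.02 -0.36  0.93]
 [-0.    0.93  0.36]
 [-1.   -0.01  0.02]]
(array([62.2,  1.8, -2.4]), np.float64(-0.004)) [[320.89 295.45]]
```

View pics/w7.png

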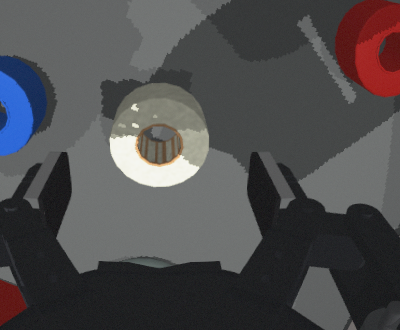

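The bore is at crop (159,144); the prediction was (161,145). Descend and close.

Call:
apply_moves:
  plan:
    - [[30,2,-2],0]
    - [[55,2,-2],0]
    - [[62,2,-2],0]
    - [[62,2,-2],0]
    - [[62,2,-2],0]
    - [[62,2,-2],0]
    - [[62,2,-2],0]
    - [[62,2,-2],0]

```text
time_s: 10.3
tool_pos: [620.2, -247.6, 1.3]
ee_rot: [[0.024, -0.363, 0.932], [-0.001, 0.932, 0.363], [-1.0, -0.01, 0.022]]
contact_force: [-0.2, -0.8, -0.4]
opening: 0.879
```

Call:
apply_moves:
  plan:
    - [[0,0,0],0]
    - [[0,0,0],0]
    - [[0,0,0],0]
    - [[0,0,0],0]
    - [[0,0,0],0]
    - [[0,0,0],0]
    - [[0,0,0],0]
    - [[0,0,0],0]
  grip: 1
  squeeze: 50

```text
time_s: 11.1
tool_pos: [620.3, -248.0, 2.9]
ee_rot: [[0.025, -0.363, 0.932], [-0.002, 0.932, 0.363], [-1.0, -0.011, 0.023]]
contact_force: [-6.1, 0.7, 14.6]
opening: 0.556
```

Call:
apply_moves:
  plan:
    - [[-10,0,0],0]
    - [[-30,0,0],0]
    - [[-60,0,0],0]
    - [[-100,0,0],0]
    - [[-140,0,0],0]
    - [[-140,0,0],0]
    - [[-140,0,0],0]
    - [[-140,0,0],0]

```text
time_s: 11.9
tool_pos: [616.2, -247.4, 141.8]
ee_rot: [[0.023, -0.363, 0.932], [-0.001, 0.932, 0.363], [-1.0, -0.009, 0.021]]
contact_force: [0.1, -0.6, -1.7]
opening: 0.546
```

```bash
python3 - <<'E'
from h import *
s=robot.observe();print(s['tool_pos'],s['ee_rot'],s['opening'],s['contact_force'])
w=robot.grab_frame('wrist')[:,:,::-1];b=robot.grab_frame('side')[:,:,::-1]
o=np.zeros((400,800,3),np.uint8);o[:330,:400]=w[150:480,120:520];o[:,400:]=cv2.resize(b[240:400,320:480],(400,400));cv2.imwrite('pics/w8.png',o)
E
```

```text
[ 616.21 -247.44  141.75] [[ 0.02 -0.36  0.93]
 [-0.    0.93  0.36]
 [-1.   -0.01  0.02]] 0.545741404618739 [ 0.11 -0.64 -1.68]
```

View pics/w8.png

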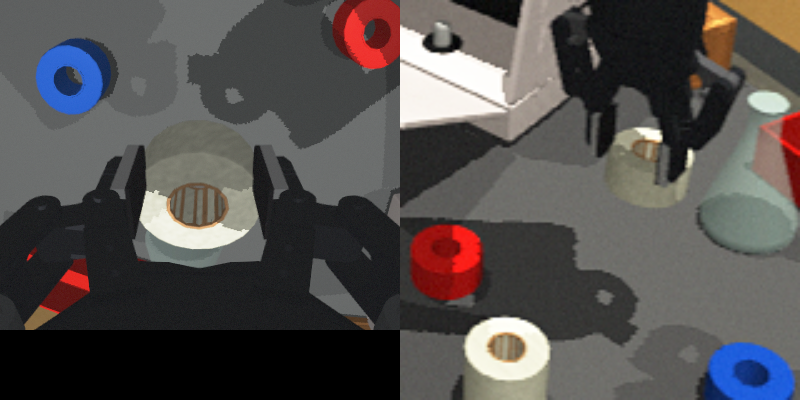

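The roll is held level between the pads, with its bore at crop (197,205). Work out its offset in the tool frame and the target.

```bash
python3 - <<'E'
from h import *
p=np.load('printer.npy');yx=np.degrees(p[2]);s=robot.observe();R=s['ee_rot'];t=s['tool_pos']
w=robot.grab_frame('wrist');b=(w[:,:,0].astype(int)-w[:,:,2])  # cardboard ring: orange
m=((b>45)).astype(np.uint8);m[:320]=0;m[:,:270]=0;m[:,370:]=0;m[400:]=0
ys,xs=np.nonzero(m);e=cv2.fitEllipse(np.c_[xs,ys].astype(np.float32));print(len(xs),e)
q=e[0]
for top in(-25,-29,-33):
    r=least_squares(lambda v:projw(t+R@[top,v[0],v[1]],t,R)[0]-q,[0,25]);
    a=np.linspace(0,6.28,40);c=np.array([projw(t+R@[top,r.x[0]+12.5*np.cos(i),r.x[1]+12.5*np.sin(i)],t,R)[0] for i in a])
    print(top,r.x,np.ptp(c,axis=0))
cv2.imwrite('pics/w9.png',w[:,:,::-1])
c,sn=np.cos(p[2]),np.sin(p[2])
for x in(-120,-40,0):print(x,pw(p,[x,0,0]),to([*pw(p,[x,0,0])[0,:2],215],yx+90))
E
```

```text
468 ((316.6722106933594, 355.91741943359375), (42.2353630065918, 58.958404541015625), 93.12435913085938)
-25 [-0.54 21.69] [55.1  44.21]
-29 [-0.51 18.84] [56.73 45.52]
-33 [-0.48 15.98] [58.45 46.9 ]
-120 [[504.04  58.76   0.  ]] (array([-76.3, 325.5,   8. ]), np.float64(-0.004))
-40 [[578.49  88.03   0.  ]] (array([-74.7, 325.8,  88. ]), np.float64(-0.004))
0 [[615.72 102.67   0.  ]] (array([-73.8, 325.9, 128. ]), np.float64(-0.004))
```

Call:
apply_moves:
  plan:
    - [[-45,10,0],0]
    - [[-75,50,20],0]
    - [[-75,95,40],0]
    - [[-75,140,60],0]
    - [[-75,188,70],0]
    - [[-75,236,80],0]
    - [[-75,282,85],0]
    - [[-75,326,88],0]

```text
time_s: 12.85
tool_pos: [577.6, 90.2, 214.5]
ee_rot: [[0.022, -0.363, 0.932], [-0.001, 0.932, 0.363], [-1.0, -0.009, 0.02]]
contact_force: [0.1, 0.5, -0.4]
opening: 0.544
```

```bash
cat >> h.py <<'E'
def pf():
    "state in printer frame: TCP, opening, force"
    p=np.load('printer.npy');s=robot.observe();c,n=np.cos(p[2]),np.sin(p[2]);M=np.array([[c,n,0],[-n,c,0],[0,0,1]])
    print('t',round(s['time_s'],2),'TCP(printer)',M@(s['tool_pos']-[p[0],p[1],0]),'F',M@s['contact_force'],'open',round(s['opening'],3),'xaxis',M@s['ee_rot'][:,0]);return p,s
def top(x,y,z,yo=90):
    p=np.load('printer.npy');print((x,y,z),*to(pw(p,[x,y,z])[0],np.degrees(p[2])+yo))
E
python3 - <<'E'
from h import *
p,s=pf();top(-40,0,120);top(-40,0,84);top(-5,0,82)
# spindle check in wrist view
w=robot.grab_frame('wrist');cv2.imwrite('pics/w10.png',w[:,:,::-1])
print(projw(pw(p,[[48,0,50],[48,0,74]]),s['tool_pos'],s['ee_rot']))
E
```

```text
t 12.85 TCP(printer) [-40.02   2.39 214.5 ] F [ 0.25  0.4  -0.38] open 0.544 xaxis [ 0.02 -0.01 -1.  ]
(-40, 0, 120) [94.5 -1.6 -1.9] -0.003
(-40, 0, 84) [130.5  -1.2  -2.6] -0.003
(-5, 0, 82) [133.2  -1.1  32.4] -0.003
[[317.81 295.35]
 [317.51 307.14]]
```

```bash
python3 - <<'E'
from h import *
p=np.load('printer.npy')
w=cv2.imread('pics/w5full.png');pos=[444.07,34.26,266.51];R=np.array([[.025,.933,.359],[-.002,.359,-.933],[-1,.023,.011]])
m=(w.max(2)<45).astype(np.uint8);k,l,st,ce=cv2.connectedComponentsWithStats(m)
pr=projw(pw(p,[[48,0,50],[48,0,74]]),pos,R);print('pred',pr)
for i in range(1,k):
    if 100<st[i,4]<3000 and np.hypot(*(ce[i]-pr[0]))<40:
        ys,xs=np.nonzero(l==i);h=cv2.convexHull(np.c_[xs,ys].astype(np.int32));e=cv2.fitEllipse(h.astype(np.float32));print(st[i],ce[i],e)
        v=least_squares(lambda v:projw(pw(p,[v[0],v[1],50]),pos,R)[0]-e[0],[48,0]).x;print('disc centre printer',v)
g=w[175:225,495:555].max(2);print(g[::4,::3])
# side raw
b=robot.grab_frame('side')[:,:,::-1];cv2.imwrite('pics/s10.png',b)
pr=proj('side',pw(p,[[48,0,50],[48,0,74]]));print('side pred',pr)
s4=cv2.imread('pics/s4.png');m=(s4.max(2)<45).astype(np.uint8);k,l,st,ce=cv2.connectedComponentsWithStats(m)
for i in range(1,k):
    if st[i,4]>10 and np.hypot(*(ce[i]-pr[0]))<15:
        ys,xs=np.nonzero(l==i);h=cv2.convexHull(np.c_[xs,ys].astype(np.int32));e=cv2.fitEllipse(h.astype(np.float32)) if len(h)>4 else None;print(st[i],ce[i],e)
        if e: print(least_squares(lambda v:proj('side',pw(p,[v[0],v[1],50]))[0]-e[0],[48,0]).x)
E
```

```text
pred [[514.45 199.07]
 [524.86 203.78]]
[507 182  27  19 217] [520.34 189.06] ((520.1887817382812, 192.89764404296875), (21.008893966674805, 25.81379508972168), 79.14457702636719)
disc centre printer [55.24  7.57]
[506 197  22  19 152] [514.81 209.04] ((517.5595703125, 201.9458465576172), (24.296140670776367, 27.061246871948242), 166.87091064453125)
disc centre printer [52.92 -3.33]
[[243 243 242 241 241 241 242 233 233 152 129 128 126 125 124 126 127 122
  124 125]
 [242 243 243 242 242 242 243 233 233 128 127 125 125 127 125 127 126 123
  124 126]
 [243 243 243 242 242 241 241  64  39  23  27 124 124 125 125 126 124 125
  126 125]
 [242 243 242 243 242  73  47  41  36  23  31  26  69 126 125 123 124 125
  125 124]
 [243 243 243 242 144  48  44  28  45  49  29  28  26 125 126 123 125 124
  128 128]
 [243 243 243 242  44  44  44  81  89  90  89  93  62  85 126 124 124 126
  127 125]
 [242 242 243 240  44  44  55  87  82  96 118 170 105  93 128 124 127 126
  123 126]
 [242 242 243 243  43  46  40  92  95 104 143 196 107 105 126 125 125 123
  127 127]
 [242 242 242 242  47  45  38  39  81 100 255 153 105 124 124 127 126 125
  126 126]
 [243 242 242 242 234  42  41  41  24  25  27  67 127 126 126 126 125 127
  125 125]
 [243 242 242 242 241 241 142  41  27  64 122 127 126 127 125 126 126 124
  124 125]
 [243 242 242 242 242 241 233 153 129 127 127 125 126 128 128 125 126 125
  127 126]
 [243 242 242 242 242 239 233 130 129 126 129 125 126 128 128 125 126 128
  127 127]]
side pred [[335.43 257.73]
 [335.46 249.66]]
[329 253  16   8  57] [336.65 257.46] ((336.50225830078125, 256.5785217285156), (8.327047348022461, 15.002764701843262), 90.65381622314453)
[54.05  1.47]
```

Both views put the spindle about 4–5 mm deeper than the model, so I shift the printer frame by +4 mm along its x.

```bash
python3 - <<'E'
from h import *
p=np.load('printer.npy');p[:2]=pw(p,[4.5,0.7,0])[0,:2];np.save('printer.npy',p)
pf();top(-40,0.5,84);top(-2,0.5,84)
E
```

```text
t 12.95 TCP(printer) [-44.59   4.17 214.69] F [-0.3  -1.02 -1.59] open 0.539 xaxis [ 0.02 -0.01 -1.  ]
(-40, 0.5, 84) [130.8  -2.6   2. ] 0.001
(-2, 0.5, 84) [131.5  -2.7  40. ] 0.001
```

Call:
apply_moves:
  plan:
    - [[45,-2.5,2],0]
    - [[90,-2.5,2],0]
    - [[125,-2.5,2],0]
    - [[131,-2.5,2],0]
    - [[131,-2.5,12],0]
    - [[131,-2.5,24],0]
    - [[131,-2.5,34],0]
    - [[131,-2.5,38],0]

```text
time_s: 13.75
tool_pos: [617.5, 104.5, 86.1]
ee_rot: [[0.024, -0.367, 0.93], [0.0, 0.93, 0.367], [-1.0, -0.009, 0.022]]
contact_force: [-0.3, -0.4, -0.7]
opening: 0.544
```

```bash
python3 - <<'E'
from h import *
pf();top(0,0.5,81);top(6,0.5,81)
E
```

```text
t 13.75 TCP(printer) [-2.18  0.32 86.11] F [-0.4  -0.24 -0.73] open 0.544 xaxis [ 0.02 -0.01 -1.  ]
(0, 0.5, 81) [5.2 0.2 2.1] 0.001
(6, 0.5, 81) [5.3 0.2 8.1] 0.001
```

Call:
apply_moves:
  plan:
    - [[2,0,2],0]
    - [[2,0,4],0]
    - [[2,0,5],0]
    - [[2,0,6],0]
    - [[2,0,6],0]
    - [[2,0,6],0]
    - [[2,0,6],0]
    - [[2,0,6],0]

```text
time_s: 14.55
tool_pos: [623.1, 106.6, 84.3]
ee_rot: [[0.024, -0.367, 0.93], [0.0, 0.93, 0.367], [-1.0, -0.009, 0.022]]
contact_force: [-1.0, 0.2, -1.3]
opening: 0.54
```

Call:
apply_moves:
  plan:
    - [[0,0,1],0]
    - [[0,0,2],0]
    - [[0,0,2],0]
    - [[0,0,3],0]
    - [[0,0,3],0]
    - [[0,0,3],0]
    - [[0,0,3],0]
    - [[0,0,3],0]

```text
time_s: 15.35
tool_pos: [625.8, 107.7, 84.3]
ee_rot: [[0.024, -0.367, 0.93], [0.0, 0.93, 0.367], [-1.0, -0.009, 0.022]]
contact_force: [0.3, -0.8, -0.1]
opening: 0.539
```

```bash
python3 - <<'E'
from h import *
pf()
E
```

```text
t 15.35 TCP(printer) [ 6.77  0.3  84.31] F [-0.01 -0.82 -0.12] open 0.539 xaxis [ 0.02 -0.01 -1.  ]
```

Call:
apply_moves:
  plan:
    - [[0,0,1],0]
    - [[0,0,1],0]
    - [[0,0,2],0]
    - [[0,0,2],0]
    - [[0,0,3],0]
    - [[0,0,3],0]
    - [[0,0,3],0]
    - [[0,0,3],0]

```text
time_s: 16.15
tool_pos: [628.6, 108.8, 84.4]
ee_rot: [[0.024, -0.367, 0.93], [0.0, 0.93, 0.367], [-1.0, -0.009, 0.022]]
contact_force: [1.3, 0.3, 0.3]
opening: 0.539
```

Call:
apply_moves:
  plan:
    - [[0,0,1],0]
    - [[0,0,1],0]
    - [[0,0,2],0]
    - [[0,0,2],0]
    - [[0,0,3],0]
    - [[0,0,3],0]
    - [[0,0,3],0]
    - [[0,0,3],0]

```text
time_s: 16.95
tool_pos: [631.4, 109.9, 84.4]
ee_rot: [[0.024, -0.367, 0.93], [0.0, 0.93, 0.367], [-1.0, -0.009, 0.022]]
contact_force: [-0.2, 0.3, -1.0]
opening: 0.546
```

```bash
python3 - <<'E'
from h import *
pf()
E
```

```text
t 16.95 TCP(printer) [12.72  0.35 84.43] F [-0.07  0.37 -1.04] open 0.546 xaxis [ 0.02 -0.01 -1.  ]
```

Call:
apply_moves:
  plan:
    - [[0,0,1],0]
    - [[0,0,1],0]
    - [[0,0,2],0]
    - [[0,0,2],0]
    - [[0,0,3],0]
    - [[0,0,3],0]
    - [[0,0,3],0]
    - [[0,0,3],0]

```text
time_s: 17.75
tool_pos: [634.2, 111.0, 84.5]
ee_rot: [[0.024, -0.367, 0.93], [0.0, 0.93, 0.367], [-1.0, -0.009, 0.022]]
contact_force: [-0.6, 0.7, -0.6]
opening: 0.545
```

Call:
apply_moves:
  plan:
    - [[0,0,1],0]
    - [[0,0,1],0]
    - [[0,0,2],0]
    - [[0,0,2],0]
    - [[0,0,3],0]
    - [[0,0,3],0]
    - [[0,0,3],0]
    - [[0,0,3],0]

```text
time_s: 18.55
tool_pos: [636.9, 112.1, 84.5]
ee_rot: [[0.024, -0.367, 0.93], [0.0, 0.93, 0.367], [-1.0, -0.009, 0.022]]
contact_force: [0.6, -0.5, -0.7]
opening: 0.544
```

```bash
python3 - <<'E'
from h import *
p,s=pf()
b=robot.grab_frame('side')[:,:,::-1];w=robot.grab_frame('wrist')[:,:,::-1];cv2.imwrite('pics/w11.png',w);cv2.imwrite('pics/s11.png',b)
o=np.zeros((400,800,3),np.uint8);o[:,:400]=cv2.resize(b[140:300,270:430],(400,400),interpolation=cv2.INTER_CUBIC);o[:330,400:]=w[150:480,120:520]
cv2.imwrite('pics/c11.png',o)
E
```

```text
t 18.55 TCP(printer) [18.71  0.34 84.54] F [ 0.42 -0.67 -0.71] open 0.544 xaxis [ 0.02 -0.01 -1.  ]
```

Call:
apply_moves:
  plan:
    - [[0,0,1],0]
    - [[0,0,1],0]
    - [[0,0,2],0]
    - [[0,0,2],0]
    - [[0,0,3],0]
    - [[0,0,3],0]
    - [[0,0,3],0]
    - [[0,0,3],0]

```text
time_s: 19.45
tool_pos: [639.7, 113.2, 84.6]
ee_rot: [[0.024, -0.367, 0.93], [-0.0, 0.93, 0.367], [-1.0, -0.009, 0.022]]
contact_force: [0.1, 0.1, -1.5]
opening: 0.539
```

Call:
apply_moves:
  plan:
    - [[0,0,1],0]
    - [[0,0,1],0]
    - [[0,0,2],0]
    - [[0,0,2],0]
    - [[0,0,3],0]
    - [[0,0,3],0]
    - [[0,0,3],0]
    - [[0,0,3],0]

```text
time_s: 20.25
tool_pos: [642.5, 114.3, 84.7]
ee_rot: [[0.024, -0.367, 0.93], [0.0, 0.93, 0.367], [-1.0, -0.009, 0.022]]
contact_force: [0.4, 0.6, 0.1]
opening: 0.54
```

```bash
python3 - <<'E'
from h import *
p,s=pf();t=s['tool_pos'];R=s['ee_rot']
b=robot.grab_frame('side')[:,:,::-1].copy();w=robot.grab_frame('wrist')[:,:,::-1];cv2.imwrite('pics/w11.png',w);cv2.imwrite('pics/s11.png',b)
o=np.zeros((400,800,3),np.uint8);o[:,:400]=cv2.resize(b[140:300,270:430],(400,400),interpolation=cv2.INTER_CUBIC);o[:330,400:]=w[150:480,120:520]
for a in np.linspace(0,6.28,12):
    q=(proj('side',t+R@[-27,-.5+12.5*np.cos(a),20+12.5*np.sin(a)])[0]-[270,140])*2.5;cv2.circle(o,tuple(int(v) for v in q),1,(0,0,255),-1)
for z in(50,74):
    q=(proj('side',pw(p,[48,0,z]))[0]-[270,140])*2.5;cv2.circle(o,tuple(int(v) for v in q),3,(0,255,0),1)
cv2.imwrite('pics/c11.png',o)
E
```

```text
t 20.25 TCP(printer) [24.65  0.36 84.65] F [0.59 0.41 0.14] open 0.54 xaxis [ 0.02 -0.01 -1.  ]
```

View pics/c11.png

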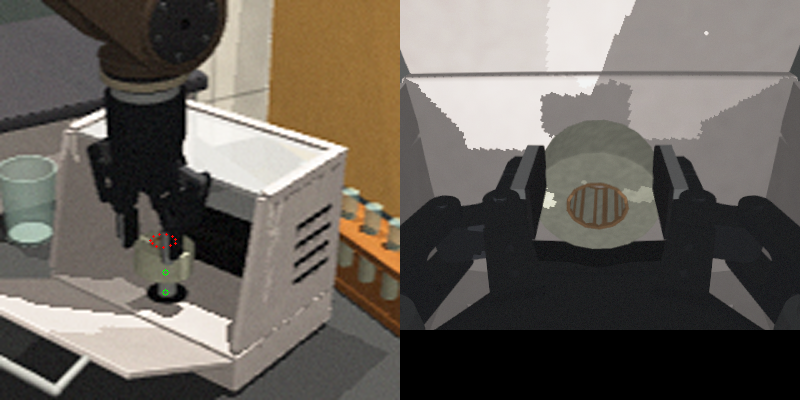

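The side view shows the roll above the spindle, about 3 mm short of it, with the disc at crop (166,292). Nothing has been touched, so I advance 3.5 mm and lower gently.

Call:
apply_moves:
  plan:
    - [[0,0,1],0]
    - [[0,0,2],0]
    - [[0,0,3],0]
    - [[0,0,3.5],0]
    - [[3,0,3.5],0]
    - [[6,0,3.5],0]
    - [[9,0,3.5],0]
    - [[12,0,3.5],0]

```text
time_s: 21.15
tool_pos: [645.7, 115.5, 72.4]
ee_rot: [[0.023, -0.367, 0.93], [-0.0, 0.93, 0.367], [-1.0, -0.009, 0.021]]
contact_force: [-4.9, -2.2, 1.4]
opening: 0.541
```

```bash
python3 - <<'E'
from h import *
p,s=pf()
E
```

```text
t 21.15 TCP(printer) [28.07  0.26 72.39] F [-5.32 -0.24  1.37] open 0.541 xaxis [ 0.02 -0.01 -1.  ]
```

Call:
apply_moves:
  plan:
    - [[0,0,-1],0]
    - [[2,0,-1.5],0]
    - [[4,0,-1.5],0]
    - [[6,0,-1.5],0]
    - [[8,0,-1.5],0]
    - [[9,0,-1.5],0]
    - [[10,0,-1.5],0]
    - [[10,0,-1.5],0]

```text
time_s: 21.95
tool_pos: [644.5, 114.9, 62.2]
ee_rot: [[0.023, -0.367, 0.93], [-0.0, 0.93, 0.367], [-1.0, -0.009, 0.021]]
contact_force: [-0.4, 0.2, -1.6]
opening: 0.54
```

```bash
python3 - <<'E'
from h import *
p,s=pf()
E
```

```text
t 21.95 TCP(printer) [26.8   0.19 62.25] F [-0.29  0.3  -1.55] open 0.54 xaxis [ 0.02 -0.01 -1.  ]
```

Call:
apply_moves:
  plan:
    - [[2,0,0],0]
    - [[4,0,0],0]
    - [[6,0,0],0]
    - [[7,0,0],0]
    - [[8,0,0],0]
    - [[9,0,0],0]
    - [[9,0,0],0]
    - [[9,0,0],0]

```text
time_s: 22.75
tool_pos: [644.7, 114.9, 53.6]
ee_rot: [[0.023, -0.367, 0.93], [-0.0, 0.93, 0.367], [-1.0, -0.009, 0.022]]
contact_force: [-2.1, -0.6, 4.7]
opening: 0.541
```

```bash
python3 - <<'E'
from h import *
p,s=pf()
E
```

```text
t 22.75 TCP(printer) [26.99  0.09 53.58] F [-2.14  0.25  4.65] open 0.541 xaxis [ 0.02 -0.01 -1.  ]
```

Contact with the floor at the expected height. Release.

Call:
apply_moves:
  plan:
    - [[0,0,0],0]
    - [[0,0,0],0]
    - [[0,0,0],0]
    - [[0,0,0],0]
    - [[0,0,0],0]
    - [[0,0,0],0]
    - [[0,0,0],0]
    - [[0,0,0],0]
  grip: 0

```text
time_s: 23.55
tool_pos: [644.7, 114.9, 53.6]
ee_rot: [[0.023, -0.367, 0.93], [-0.0, 0.93, 0.367], [-1.0, -0.009, 0.022]]
contact_force: [-0.1, 0.4, -0.1]
opening: 0.997
```

Call:
apply_moves:
  plan:
    - [[-10,0,0],0]
    - [[-30,0,0],0]
    - [[-31,0,-15],0]
    - [[-31,0,-45],0]
    - [[-31,0,-80],0]
    - [[-31,0,-80],0]
    - [[-31,0,-80],0]
    - [[-31,0,-80],0]

```text
time_s: 24.35
tool_pos: [570.7, 85.7, 83.5]
ee_rot: [[0.025, -0.367, 0.93], [-0.0, 0.93, 0.367], [-1.0, -0.009, 0.023]]
contact_force: [-0.1, -0.4, -0.1]
opening: 1.0
```

```bash
python3 - <<'E'
from h import *
p,s=pf();t=s['tool_pos'];R=s['ee_rot']
w=robot.grab_frame('wrist')[:,:,::-1].copy();b=robot.grab_frame('side')[:,:,::-1].copy()
cv2.imwrite('pics/w12.png',w);cv2.imwrite('pics/s12.png',b)
for a in np.linspace(0,6.28,24):
  for r in(12.5,30):
    P=pw(p,[48+r*np.cos(a),r*np.sin(a),80])[0]
    for im,q in((w,projw(P,t,R)[0]),(b,proj('side',P)[0])):cv2.circle(im,tuple(int(v) for v in q),0,(0,0,255),-1)
o=np.zeros((480,800,3),np.uint8);o[:400,:400]=cv2.resize(b[180:300,270:390],(400,400),interpolation=cv2.INTER_CUBIC);o[:,400:]=w[:,120:520]
cv2.imwrite('pics/c12.png',o)
E
```

```text
t 24.35 TCP(printer) [-52.62   0.04  83.48] F [-0.19 -0.31 -0.09] open 1.0 xaxis [ 0.02 -0.01 -1.  ]
```

View pics/c12.png

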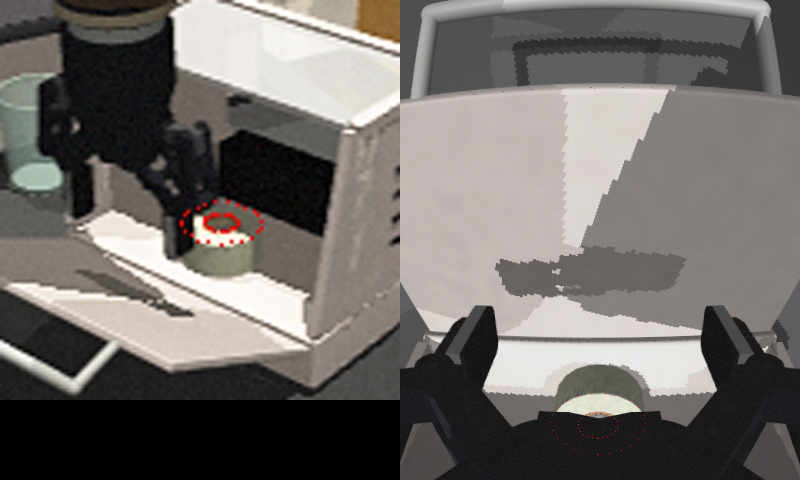

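The roll lies flat on the spindle at side-crop (222,225), with its bore on the predicted ring, and the jaws are clear of it. Now shut the door: return above the handle, grip the bar, and run the arc back.

```bash
python3 - <<'E'
from h import *
p=np.load('printer.npy');print(to([446,34.2,266],np.degrees(p[2])))
E
```

```text
(array([-185.9,   -4. , -130.5]), np.float64(1.572))
```

Call:
apply_moves:
  plan:
    - [[-50,0,0],0]
    - [[-100,0,0],0]
    - [[-150,0,-20],0.15]
    - [[-186,-4,-50],0.3]
    - [[-186,-4,-80],0.45]
    - [[-186,-4,-110],0.6]
    - [[-186,-4,-130],0.75]
    - [[-186,-4,-130],0.9]
  grip: 0.6

```text
time_s: 25.25
tool_pos: [445.0, 34.0, 266.5]
ee_rot: [[0.024, 0.506, 0.862], [-0.0, 0.862, -0.506], [-1.0, 0.012, 0.021]]
contact_force: [0.2, 0.1, 0.9]
opening: 0.401
```

```bash
python3 - <<'E'
from h import *
p=np.load('printer.npy');print(to([447,34.2,266],np.degrees(p[2])));pf()
E
```

```text
(array([0.6, 1.2, 1.6]), np.float64(0.666))
t 25.25 TCP(printer) [-188.53   -2.11  266.55] F [0.25 0.06 0.89] open 0.401 xaxis [ 0.02 -0.01 -1.  ]
```

Call:
apply_moves:
  plan:
    - [[0,0,0],0.15]
    - [[0,0,0],0.3]
    - [[0,0,0],0.45]
    - [[0,0,0],0.6]
    - [[0,0,0],0.666]
    - [[0,0,0],0.666]
    - [[0,0,0],0.666]
    - [[0,0,0],0.666]

```text
time_s: 26.05
tool_pos: [445.1, 34.1, 266.5]
ee_rot: [[0.024, 0.93, 0.367], [-0.0, 0.367, -0.93], [-1.0, 0.022, 0.009]]
contact_force: [-0.1, -0.3, -0.7]
opening: 0.401
```

```bash
python3 - <<'E'
from h import *
p=np.load('printer.npy');t,y=pf();
w=robot.grab_frame('wrist');s=robot.observe()
# bar column where it lies between the fingers, measured vs predicted for bar at old grip position
P=np.array([448.7,34.1,64.1])+[0,0,29];u=pw(p,[0,1,0])[0]-pw(p,[0,0,0])[0]
for k in(0,30,60):
    q=projw(P+k*u,s['tool_pos'],s['ee_rot'])[0];r=int(round(q[1]));print(k,q,w[r,int(q[0])-24:int(q[0])+25:3].max(1))
print(to([448.7,34.1,66],np.degrees(p[2])))
E
```

```text
t 26.05 TCP(printer) [-188.37   -2.1   266.54] F [-0.19 -0.23 -0.74] open 0.401 xaxis [ 0.02 -0.01 -1.  ]
0 [318.43 209.74] [109 108 108 109 107 110  94 202 233 210 103 108 108 107 109 110 110]
30 [318.45 177.91] [107 108 110 110 109 108  96 128 137 129 103 108 107 107 108 108 108]
60 [318.48 145.23] [ 67  68  66  68  65  70  67 127 142 125  69  68  66  67  66  67 109]
(array([200.6,  -1.1,  -0.5]), np.float64(0.001))
```

Bar exactly where predicted. Descend and grip.

Call:
apply_moves:
  plan:
    - [[50,-1,0],0]
    - [[100,-1,0],0]
    - [[140,-1,0],0]
    - [[170,-1,0],0]
    - [[190,-1,0],0]
    - [[199,-1,0],0]
    - [[199,-1,0],0]
    - [[199,-1,0],0]

```text
time_s: 26.9
tool_pos: [449.4, 33.6, 68.3]
ee_rot: [[0.025, 0.93, 0.367], [-0.0, 0.367, -0.93], [-1.0, 0.023, 0.01]]
contact_force: [0.9, -0.3, 0.2]
opening: 0.398
```

Call:
apply_moves:
  plan:
    - [[0,0,0],0]
    - [[0,0,0],0]
    - [[0,0,0],0]
    - [[0,0,0],0]
    - [[0,0,0],0]
    - [[0,0,0],0]
    - [[0,0,0],0]
    - [[0,0,0],0]
  grip: 1
  squeeze: 60

```text
time_s: 27.7
tool_pos: [449.4, 33.5, 68.7]
ee_rot: [[0.026, 0.93, 0.367], [-0.001, 0.367, -0.93], [-1.0, 0.024, 0.01]]
contact_force: [-3.5, -4.2, 7.7]
opening: 0.084
```

```bash
python3 - <<'E'
from h import *
p,s=pf();o=s['tool_pos']
for t in (1.25,1.15,1.05,.95,.85,.75,.65,.55):print(t,to(arc(p,t)-arc(p,1.35)+o,np.degrees(p[2]),s))
E
```

```text
t 27.7 TCP(printer) [-184.63   -4.23   68.71] F [-4.8  -2.57  7.73] open 0.084 xaxis [ 0.02 -0.01 -1.  ]
1.25 (array([-18.3,   6.1,   0.2]), np.float64(0.002))
1.15 (array([-35.9,  14. ,   0.4]), np.float64(0.002))
1.05 (array([-52.7,  23.7,   0.6]), np.float64(0.002))
0.95 (array([-68.4,  34.9,   0.7]), np.float64(0.002))
0.85 (array([-82.8,  47.7,   0.9]), np.float64(0.002))
0.75 (array([-96. ,  61.8,   1. ]), np.float64(0.002))
0.65 (array([-107.6,   77.2,    1.2]), np.float64(0.002))
0.55 (array([-117.7,   93.7,    1.3]), np.float64(0.002))
```

Call:
apply_moves:
  plan:
    - [[-9,3,0],0]
    - [[-18,6,0],0]
    - [[-36,14,0],0]
    - [[-53,24,0],0]
    - [[-68,35,1],0]
    - [[-83,48,1],0]
    - [[-96,62,1],0]
    - [[-108,77,1],0]

```text
time_s: 28.5
tool_pos: [516.4, 60.5, 179.8]
ee_rot: [[0.02, 0.93, 0.368], [-0.002, 0.368, -0.93], [-1.0, 0.018, 0.009]]
contact_force: [-10.8, -12.8, 11.8]
opening: 0.066
```

```bash
python3 - <<'E'
from h import *
p,s=pf();o=np.array([449.4,33.5,68.7])
for t in (.65,.5,.4,.3,.2,.1,0,-.02):print(t,to(arc(p,t)-arc(p,1.35)+o,np.degrees(p[2]),s))
E
```

```text
t 28.5 TCP(printer) [-112.35   -3.63  179.81] F [-14.74  -7.92  11.84] open 0.066 xaxis [ 0.02 -0.01 -1.  ]
0.65 (array([1.7, 2.4, 0.6]), np.float64(0.002))
0.5 (array([-12.9,  27.4,   0.8]), np.float64(0.002))
0.4 (array([-20.5,  45.2,   0.9]), np.float64(0.002))
0.3 (array([-26.2,  63.6,   0.9]), np.float64(0.002))
0.2 (array([-30.1,  82.5,   1. ]), np.float64(0.002))
0.1 (array([-32.1, 101.7,   1.1]), np.float64(0.002))
0 (array([-32.2, 121. ,   1.1]), np.float64(0.002))
-0.02 (array([-32. , 124.9,   1.1]), np.float64(0.002))
```

Call:
apply_moves:
  plan:
    - [[-3,12,1],0]
    - [[-11,27,1],0]
    - [[-17,45,1],0]
    - [[-22,63,1],0]
    - [[-26,82,1],0]
    - [[-28,100,1],0]
    - [[-28,112,1],0]
    - [[-28,119,1],0]

```text
time_s: 29.3
tool_pos: [632.3, 104.7, 221.0]
ee_rot: [[0.041, 0.929, 0.368], [0.0, 0.368, -0.93], [-0.999, 0.038, 0.015]]
contact_force: [-32.1, -9.0, 78.5]
opening: -0.0
```

```bash
python3 - <<'E'
from h import *
p,s=pf();print(s['tool_pos'])
E
```

```text
t 29.3 TCP(printer) [ 11.63  -4.86 221.02] F [-33.15   3.32  78.48] open -0.0 xaxis [ 0.04 -0.01 -1.  ]
[632.25 104.7  221.02]
```

The fingers slid off the bar near the end. Lift clear and measure the door.

Call:
apply_moves:
  plan:
    - [[-20,0,0],0]
    - [[-50,0,0],0]
    - [[-80,-10,0],0]
    - [[-80,-50,0],0]
    - [[-80,-60,0],0]
    - [[-80,-60,0],0]
    - [[-80,-60,0],0]
    - [[-80,-60,0],0]

```text
time_s: 30.1
tool_pos: [574.1, 82.9, 298.2]
ee_rot: [[0.04, 0.929, 0.368], [0.0, 0.368, -0.93], [-0.999, 0.038, 0.015]]
contact_force: [-1.0, 0.5, 0.1]
opening: -0.001
```

```bash
python3 - <<'E'
from h import *
p,s=pf();t=s['tool_pos'];R=s['ee_rot']
w=robot.grab_frame('wrist');cv2.imwrite('pics/w13.png',w[:,:,::-1]);b=robot.grab_frame('side')
b=b[:,:,::-1];cv2.imwrite('pics/s13.png',b)
# bar: compare with predicted column at several angles, along row through bar, y=+20..60
for th in(0,.1,.2,.3,.4):
    a=th-.028;print(th,[projw(pw(p,[-193.2*np.sin(a),y,45+193.2*np.cos(a)]),t,R)[0].round() for y in(0,40,70)])
q=projw(pw(p,[5.4,40,238]),t,R)[0]
for r in(int(q[1])-10,int(q[1])):print(r,[(c,int(w[r,c].max())) for c in range(300,440,4)])
s0=cv2.imread('pics/side0.png').astype(int);s1=b.astype(int)
# bar region difference to start picture, away from the arm
d=np.abs(s1-s0).max(2)[185:245,285:375];print('side diff',[int(x) for x in d.mean(0)[::6]],[int(x) for x in d.mean(1)[::5]])
E
```

```text
t 30.1 TCP(printer) [-50.52  -3.89 298.21] F [-0.77  0.86  0.06] open -0.001 xaxis [ 0.04 -0.01 -1.  ]
0 [array([401., 242.]), array([405., 182.]), array([407., 134.])]
0.1 [array([372., 243.]), array([375., 181.]), array([376., 132.])]
0.2 [array([342., 242.]), array([343., 180.]), array([344., 132.])]
0.3 [array([313., 240.]), array([313., 179.]), array([313., 131.])]
0.4 [array([285., 237.]), array([284., 178.]), array([283., 131.])]
171 [(300, 118), (304, 117), (308, 118), (312, 116), (316, 118), (320, 117), (324, 114), (328, 117), (332, 117), (336, 118), (340, 117), (344, 116), (348, 77), (352, 144), (356, 145), (360, 141), (364, 109), (368, 103), (372, 79), (376, 75), (380, 78), (384, 82), (388, 83), (392, 94), (396, 142), (400, 137), (404, 128), (408, 238), (412, 235), (416, 167), (420, 143), (424, 244), (428, 245), (432, 140), (436, 139)]
181 [(300, 117), (304, 118), (308, 114), (312, 116), (316, 116), (320, 116), (324, 117), (328, 116), (332, 117), (336, 116), (340, 115), (344, 106), (348, 59), (352, 144), (356, 143), (360, 136), (364, 107), (368, 103), (372, 80), (376, 78), (380, 84), (384, 83), (388, 100), (392, 98), (396, 144), (400, 106), (404, 132), (408, 150), (412, 147), (416, 160), (420, 144), (424, 245), (428, 245), (432, 141), (436, 141)]
side diff [8, 13, 21, 30, 25, 28, 21, 21, 24, 23, 25, 26, 16, 17, 17] [12, 25, 28, 31, 29, 23, 22, 18, 13, 13, 12, 13]
```

```bash
python3 - <<'E'
from h import *
top(-54,0,200,0);top(-20,0,200,0);top(-12,0,200,0)
E
```

```text
(-54, 0, 200) [97.8 -6.9 -5.2] 0.003
(-20, 0, 200) [99.1 27.  -5.2] 0.003
(-12, 0, 200) [99.4 35.  -5.1] 0.003
```

Call:
apply_moves:
  plan:
    - [[40,-7,-5],0]
    - [[80,-7,-5],0]
    - [[98,-7,-5],0]
    - [[98,-7,-5],0]
    - [[98,0,-5],0]
    - [[98,7,-5],0]
    - [[98,14,-5],0]
    - [[98,20,-5],0]

```text
time_s: 31.0
tool_pos: [595.5, 95.2, 201.7]
ee_rot: [[0.042, 0.929, 0.368], [0.0, 0.369, -0.93], [-0.999, 0.039, 0.015]]
contact_force: [-0.9, -0.3, -0.7]
opening: -0.002
```

```bash
python3 - <<'E'
from h import *
pf();top(-16,0,200,0)
E
```

```text
t 31.0 TCP(printer) [-26.    -0.25 201.68] F [-0.92  0.09 -0.68] open -0.002 xaxis [ 0.04 -0.01 -1.  ]
(-16, 0, 200) [ 2.1  9.9 -0.2] 0.003
```

Call:
apply_moves:
  plan:
    - [[0,3,0],0]
    - [[0,6,0],0]
    - [[0,9,0],0]
    - [[0,12,0],0]
    - [[0,14,0],0]
    - [[0,14,0],0]
    - [[0,14,0],0]
    - [[0,14,0],0]

```text
time_s: 31.8
tool_pos: [608.4, 100.3, 202.2]
ee_rot: [[0.041, 0.929, 0.368], [0.0, 0.369, -0.93], [-0.999, 0.039, 0.015]]
contact_force: [0.4, -0.4, 1.0]
opening: 0.002
```

```bash
python3 - <<'E'
from h import *
p,s=pf();t=s['tool_pos'];R=s['ee_rot']
w=robot.grab_frame('wrist')
for th in(0,.1):
    a=th-.028;print(th,[projw(pw(p,[-193.2*np.sin(a),y,45+193.2*np.cos(a)]),t,R)[0].round() for y in(30,40,70)])
q=projw(pw(p,[5.4,40,238]),t,R)[0]
for r in(int(q[1])-10,int(q[1])):print(r,[(c,int(w[r,c].max())) for c in range(250,440,5)])
E
```

```text
t 31.8 TCP(printer) [-12.14  -0.2  202.22] F [ 0.21 -0.55  1.  ] open 0.002 xaxis [ 0.04 -0.01 -1.  ]
0 [array([369., 260.]), array([371., 235.]), array([374., 152.])]
0.1 [array([317., 260.]), array([317., 235.]), array([318., 151.])]
224 [(250, 113), (255, 113), (260, 112), (265, 113), (270, 112), (275, 113), (280, 111), (285, 114), (290, 115), (295, 112), (300, 114), (305, 113), (310, 115), (315, 112), (320, 115), (325, 133), (330, 133), (335, 95), (340, 79), (345, 80), (350, 85), (355, 80), (360, 78), (365, 111), (370, 132), (375, 144), (380, 146), (385, 138), (390, 110), (395, 111), (400, 111), (405, 144), (410, 172), (415, 167), (420, 126), (425, 135), (430, 137), (435, 114)]
234 [(250, 113), (255, 114), (260, 113), (265, 112), (270, 114), (275, 115), (280, 116), (285, 114), (290, 115), (295, 114), (300, 115), (305, 113), (310, 113), (315, 113), (320, 114), (325, 140), (330, 131), (335, 91), (340, 77), (345, 75), (350, 80), (355, 82), (360, 94), (365, 113), (370, 136), (375, 148), (380, 146), (385, 138), (390, 108), (395, 111), (400, 109), (405, 153), (410, 171), (415, 165), (420, 135), (425, 136), (430, 134), (435, 115)]
```

```bash
python3 - <<'E'
from h import *
p=np.load('printer.npy')
b=robot.grab_frame('side')[:,:,::-1].copy();cv2.imwrite('pics/s14.png',b);t=robot.grab_frame('top')[:,:,::-1].copy();cv2.imwrite('pics/t14.png',t)
s0=cv2.imread('pics/side0.png');t0=cv2.imread('pics/top0.png')
def m(a,b,y0,y1,x0,x1,n):
    A=cv2.Canny(a,40,120).astype(np.float32);B=cv2.Canny(b,40,120).astype(np.float32)
    A=cv2.GaussianBlur(A,(0,0),1);B=cv2.GaussianBlur(B,(0,0),1);T=A[y0:y1,x0:x1]
    r=cv2.matchTemplate(B[y0-15:y1+15,x0-15:x1+15],T,cv2.TM_CCOEFF_NORMED);_,v,_,l=cv2.minMaxLoc(r);print(n,round(v,2),np.array(l)-15,'at0',round(float(r[15,15]),2))
m(s0,b,190,215,330,360,'side handle right end now');m(s0,cv2.imread('pics/s13.png'),190,215,330,360,'s13')
m(s0,b,182,200,298,320,'side left end');m(s0,b,215,260,340,362,'side panel/right post')
m(t0,t,178,205,290,322,'top handle right');m(t0,t,195,225,258,280,'top handle left')
for th in(0,.1,.2):
    a=th-.028;print(th,proj('side',pw(p,[[-193.2*np.sin(a)-4.5,y,45+193.2*np.cos(a)] for y in(-70,70)])).round(1).tolist())
E
```

```text
side handle right end now 0.77 [2 0] at0 0.65
s13 0.86 [1 0] at0 0.82
side left end 0.44 [-7 -5] at0 0.3
side panel/right post 0.86 [ 1 -1] at0 0.82
top handle right 0.33 [ 14 -15] at0 0.16
top handle left 0.29 [-3  7] at0 0.05
0 [[347.5, 203.7], [301.2, 187.6]]
0.1 [[342.0, 206.8], [295.6, 190.3]]
0.2 [[336.4, 210.8], [289.9, 193.8]]
```

The handle end sits within 1–2 px of its shut position at the start; 0.1 rad open would shift it by −5.5 and +3 px. I'll confirm by pressing on the bar.

Call:
apply_moves:
  plan:
    - [[0,2,0],0]
    - [[0,4,0],0]
    - [[0,6,0],0]
    - [[0,8,0],0]
    - [[0,8,0],0]
    - [[0,8,0],0]
    - [[0,8,0],0]
    - [[0,8,0],0]

```text
time_s: 32.75
tool_pos: [611.1, 101.5, 202.3]
ee_rot: [[0.03, 0.929, 0.369], [-0.003, 0.369, -0.93], [-1.0, 0.027, 0.014]]
contact_force: [-28.6, -13.0, 13.4]
opening: -0.003
```

```bash
python3 - <<'E'
from h import *
pf()
E
```

```text
t 32.75 TCP(printer) [ -9.23  -0.11 202.28] F [-31.43  -1.65  13.42] open -0.003 xaxis [ 0.03 -0.01 -1.  ]
```

Call:
apply_moves:
  plan:
    - [[0,5,0],0]
    - [[0,6,0],0]
    - [[0,7,0],0]
    - [[0,8,0],0]
    - [[0,8,0],0]
    - [[0,8,0],0]
    - [[0,8,0],0]
    - [[0,8,0],0]

```text
time_s: 33.55
tool_pos: [610.9, 101.5, 202.3]
ee_rot: [[0.012, 0.929, 0.369], [-0.008, 0.369, -0.929], [-1.0, 0.008, 0.012]]
contact_force: [-47.4, -21.1, 23.0]
opening: -0.0
```

```bash
python3 - <<'E'
from h import *
pf()
E
```

```text
t 33.55 TCP(printer) [ -9.4   -0.04 202.34] F [-51.77  -2.27  22.99] open -0.0 xaxis [ 0.01 -0.01 -1.  ]
```

It is against the stop: 52 N and no motion. Back off, check, and hand in.

Call:
apply_moves:
  plan:
    - [[0,-20,0],0]
    - [[0,-50,0],0]
    - [[0,-80,0],0]
    - [[-40,-110,0],0]
    - [[-80,-120,0],0]
    - [[-100,-120,0],0]
    - [[-100,-120,0],0]
    - [[-100,-120,0],0]

```text
time_s: 34.35
tool_pos: [498.1, 58.1, 301.1]
ee_rot: [[0.012, 0.929, 0.369], [-0.008, 0.369, -0.929], [-1.0, 0.008, 0.012]]
contact_force: [-0.3, 0.1, -0.7]
opening: -0.0
```

```bash
python3 - <<'E'
from h import *
p,s=pf()
b=robot.grab_frame('side')[:,:,::-1].copy();t=robot.grab_frame('top')[:,:,::-1].copy();cv2.imwrite('pics/s15.png',b);cv2.imwrite('pics/t15.png',t)
s0=cv2.imread('pics/side0.png');t0=cv2.imread('pics/top0.png')
E=lambda a:cv2.GaussianBlur(cv2.Canny(a,40,120).astype(np.float32),(0,0),1)
def m(a,b,y0,y1,x0,x1,n):
    A,B=E(a),E(b);r=cv2.matchTemplate(B[y0-12:y1+12,x0-12:x1+12],A[y0:y1,x0:x1],cv2.TM_CCOEFF_NORMED);_,v,_,l=cv2.minMaxLoc(r);print(n,round(v,2),np.array(l)-12,'at0',round(float(r[12,12]),2))
for n,k in dict(handle_r=(190,215,330,360),panel=(195,262,295,362),tall=(365,415,340,385),core=(418,450,402,437),flask=(272,345,435,485),beaker=(198,240,264,292),jar=(203,248,224,254),tin_a=(235,268,198,226),tin_b=(228,266,155,190)).items():m(s0,b,*k,n)
# roll seen from above through the clear roof
q=proj('top',pw(p,[48,0,80]))[0];q0=proj('top',pw(p,[48,0,74]))[0];print(q)
x,y=q.astype(int);print(t[y-14:y+15:2,x-14:x+15:2].max(2))
E
```

```text
t 34.35 TCP(printer) [-130.24    0.87  301.09] F [-0.25  0.16 -0.68] open -0.0 xaxis [ 0.01 -0.01 -1.  ]
handle_r 0.87 [ 0 -1] at0 0.83
panel 0.6 [ 1 -1] at0 0.56
tall 0.95 [0 0] at0 0.95
core 0.89 [0 0] at0 0.89
flask 0.87 [0 0] at0 0.87
beaker 0.87 [0 0] at0 0.87
jar 0.91 [0 0] at0 0.91
tin_a 0.96 [0 0] at0 0.96
tin_b 0.85 [0 0] at0 0.85
[286.58 194.35]
[[228 228 228 228 228 229 229 228 228 228 227 229 228 228 208]
 [228 229 228 228 229 228 228 228 228 228 228 228 178 130 119]
 [228 228 229 228 228 228 227 225 228 228 157 125 121 121 138]
 [228 228 228 228 226 226 225 205 125 112 107 112 185 241 246]
 [228 228 229 228 225 154 115 106 108 113 221 243 245 187 141]
 [229 229 208 152 110 106 100 123 241 246 241 155 125 121 123]
 [178 131 111 110 109 209 240 246 212 146 121 120 122 205 227]
 [120 120 126 238 244 244 163 130 123 123 125 205 237 231 196]
 [162 241 246 231 140 124 123 107 170 222 240 218 160  94  80]
 [246 204 141 121 123 129 201 232 234 207 133  82  70  63  62]
 [125 121 122 164 213 238 225 189  99  73  73  62  59  60  60]
 [120 201 226 238 213 146  86  78  60  58  59  58  54  56  56]
 [238 231 200 108  85  60  59  60  56  59  56  54  62  74  73]
 [166  92  73  62  60  58  60  54  56  54  64  71  84 113 113]
 [ 67  58  55  54  55  55  54  58  63  74  84  98 119 117 121]]
```

```bash
python3 -c "
from plant import robot
print(robot.close_job())"
```

```text
the job is handed in; nothing more can be done
None
```

The label roll is on the spindle and the door is shut. I handed the job in at about 34 s of the 72 s allowed, and no verdict came back.

**What I did**
- **Opening:** I gripped the handle bar and pulled the door down along its arc. It reached its stop at about 1.35 rad, and both camera views agreed.
- **Placing the roll:** I picked up the broad, low white roll slightly off-centre, lowered it over the spindle until it touched the floor, and let go. The side view then showed it lying flat on the spindle.
- **Shutting:** I ran the bar back along the arc and finished by pushing it with closed fingers. At the end it took 52 N without moving.

**Last checks**
- **Door:** the handle is within 1 px of where it was when the door was shut at the start. Being 0.1 rad open would shift it about 6 px.
- **Other things:** the tall roll, core, flask, beaker, jar and both tins have not shifted in the side view (0 px).
- **Robot:** the gripper is clear of everything.

**What went wrong or disagreed**
- **First grip:** it missed the bar because the fingers were too high. I lowered them and gripped again.
- **Slip while shutting:** the fingers slid off the bar just before the end, with about 78 N upward at the wrist (the limit is 120 N).
- **Printer position:** my first estimate was about 4.5 mm short, and I corrected it before placing the roll.
- **Roll not seen at the end:** I could not see it through the roof after the door shut, so its position rests on the check made before closing.

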